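Child-safe bench: coin cells into the push-and-turn jar, trimmer arm latched

TASK

A children's group is coming, so make this woodshop bench child-safe: collect every spent coin cell lying on the bench into the amber safety jar, whose cap turns only while it is pressed down firmly, and lock the cap back on so that it has come up behind its teeth again. Also press the paper trimmer's sprung arm down until its red catch holds it. Leave everything else on the bench where it is.

Things in the scene. Friction and masses are not known exactly. Their poses are not given: they have to be found in the camera images.
- jar: Amber safety jar fixed in a steel bench bracket (foot plate 100 x 100 x 5 mm); origin on the bench under its axis. Body 76 mm across to 71 mm above the bench, sloping shoulder, neck 44 mm across. Three yellow marks on the shoulder, at the jar's own +x and 120 and 240 degrees round, show where the cap's red marks must stand (within 30 degrees) for the cap to go on or come off.
- jar_mouth (a point): Centre of the jar's open mouth, 111 mm above the bench, at the top of a black sprung ring 39 mm across inside. The ring pushes the cap up: 6 N when locked, 1.5 N more per mm pressed. With the cap set on unlocked, the cap's origin stands 94 mm above the bench. The mouth is open down to the floor at 9 mm.
- cap: White ribbed push-and-turn cap, 62 mm across, 29 mm high, 60 g; origin on its axis at its lower rim, z up. Grip its solid top disc, 17 to 29 mm above the origin. Red marks and inside lugs at its +x and 120, 240 degrees. Locked: origin 92 mm above the bench, marks midway (60 degrees) between yellow ones; unpressed it turns only 5 degrees. On the bench it stands with its origin at bench height.
- jar_lock0 (a point): Where a cap lug's underside stands when the cap is locked: 26.5 mm from the jar's axis at 60 degrees from its +x, 92 mm above the bench. A stop lies 5 degrees beyond it, clockwise.
- jar_lock1 (a point): The same at 180 degrees.
- jar_lock2 (a point): The same at 300 degrees.
- cap_lug (a point): Underside of the cap's lug on its +x axis, 26.5 mm from its axis. To open: press the cap 5 to 7 mm down from locked (12 to 16 N; hard stop at 7 mm) so the lugs pass under 4.5 mm teeth, turn it 60 degrees anticlockwise seen from above to the yellow marks, lift. To lock: set on at the yellow marks, press to an origin height of 85 to 87 mm, turn 60 degrees clockwise, let it rise to 92 mm.
- cell_a: Spent coin cell, a steel disc 24.5 mm across and 7.7 mm thick, 10.5 g, lying flat on the bench; origin at the centre of its underside. Absent in some starts, like the other three.
- cell_b: Spent coin cell, as cell_a.
- cell_c: Spent coin cell, as cell_a.
- cell_d: Spent coin cell, as cell_a.
- trimmer: Grey A5 guillotine paper trimmer, fixed; origin on the bench at the middle of the bed's front edge. The bed runs 260 mm along its +x and 80 mm to either side, top 22 mm above the bench. The arm runs along its -y side; its hinge axis, parallel to the trimmer's y, lies at x 247, y -86, z 34 mm in the trimmer's frame, and the arm points from it to the trimmer's -x.
- trim_handle (a point): Middle of the top of the sprung arm's black handle (85 x 26 x 22 mm), 275 mm from the hinge along the arm and 12 mm above its middle line. Raised, the arm leans up 0.6 rad (handle about 200 mm above the bench); fully down it lies level (46 mm). Pressing here takes about 4 N at first, 11 N near the bottom, some 5 N more at the catch. x points to the hinge, z out of the arm's top.
- wheel_a: Wooden toy wheel, 38 mm across, 15 mm high; not a cell, leave it. Origin under its centre.
- wheel_b: Wooden toy wheel, as wheel_a; leave it.
- fish: Sawn wooden fish about 115 x 46 x 16 mm lying flat; leave it. Origin under its body.
- nightlight: Wooden night light: dark base 45 x 100 x 24 mm with an upright clear panel to 99 mm high, its broad side along its own y; leave it. Origin under the base.
- marker: Marker pen 120 mm long along its own x, 14 mm thick; leave it.
- offcut: Wooden block 60 x 45 x 35 mm; leave it. Origin under its centre.
- glue: White glue bottle 60 mm across, 170 mm high; leave it. Origin under its centre.
- trim_catch (a point): Tip of the red sprung catch at the bed's front corner, beside the arm's path. As the arm is pressed home, its keeper pushes the catch aside and it snaps over the keeper with a click, just before the arm stops hard. It then holds the arm with the handle's top 46 to 52 mm above the bench; pressed less far, the arm springs back up.
Not all that is in view belongs to the job. What is meant by the cap is not green or pink, and is the smaller of those in its own colour.

How it is judged (in metres and radians):
On the way, in this order (a step that is already met when the one before it is completed fails the run):
1. the cap is off the jar (distance between cap and jar_lock0 above 0.06 m), for 0.2 s.
2. every cell on the bench is in the open jar (horizontal distance between each of cell_a, cell_b, cell_c, cell_d and jar below 0.035 m and height (world z) of each of cell_a, cell_b, cell_c, cell_d below 0.07 m), for 0.2 s.
3. the cap is back on the jar and locked (z of cap in the frame of jar between 0.0895 and 0.0945 m and angle between cap's own z axis and vertical below 0.06 rad and (distance between cap_lug and jar_lock0 below 0.007 m or distance between cap_lug and jar_lock1 below 0.007 m or distance between cap_lug and jar_lock2 below 0.007 m)), for 0.2 s.
At the end, for the whole second after the job is handed in: Each cell present lies in the jar (within 35 mm of its axis, under 70 mm high); the cap is locked: level, origin 89.5 to 94.5 mm above the bench, a lug within 7 mm of a locked place; the arm is held by its catch (handle under 54 mm high) untouched; no bystander moved over 30 mm (all of step 2 and all of step 3 and height (world z) of trim_handle below 0.054 m and linear speed of cap below 0.02 m/s).
It fails at once if a bystander (toy wheel, fish, night light, marker, offcut or glue bottle) is moved more than 30 mm or knocked over (distance of any of wheel_a, wheel_b, fish, nightlight, marker, offcut, glue from where it was at the start of the episode above 0.03 m or angle between any of nightlight, glue, offcut's own z axis and vertical above 0.5 rad).
Of cell_a, cell_b, cell_c, cell_d only 2 to 4 are there at a start; the rules pass over those that are not, and their reading is None.
At some moment in a run one of cell_a, cell_b, cell_c, cell_d may be knocked a few centimetres aside while the robot is not near it.
Once in a run the grip may slacken for a moment while it holds something.
It also fails if it takes over 210 s, if anything falls off the work surface, if the arm or the gripper's body presses on something with over 40 N, if the wrist force passes 120 N, or if a joint passes its speed limit or range.

ROBOT

A 6-joint arm with a two-finger parallel gripper is mounted at the origin on the work surface. World frame = base frame: x ahead of the robot, y to its left, z up, the work surface at z = 0. Lengths are in mm, angles in degrees, forces in N, time in s.
With the tool pointing down it reaches from about 275 to 975 mm from the base axis. Payload 8.4 kg.
Tool frame: the origin (TCP) lies where the fingers leave the gripper's body, on its centre line; the fingertips stand 88 mm ahead of it and the grasp point (between the pads) lies r.hold_point_z ahead of it (r.hold_point_z is the distance from the TCP to the grasp point, in mm); z points along the fingers, y is the line along which they close (so a half turn about z gives the same grasp; the last joint's range is limited). The gripper opens to 92 mm and grips with 3 to 60 N. Pads are 20 mm wide; open, the fingers measure 128 mm over their backs; the gripper's body (75 mm by 189 mm) begins 69 mm behind the grasp point.
Start: joints at [-68.262, 20.225, 93.587, -0, 66.188, -0.138], TCP at [232.869, -580.001, 302.683] pointing down, gripper open.
Joint ranges: [-150.9, 150.9], [-52.94, 120.26], [3.33, 152.33], [-74.26, 254.26], [0, 154.13], [-172.89, 172.89]. Speed limits (degrees/s): [127.2, 127.2, 159.86, 180, 180, 180].

INTERFACE

Orientations are given as [roll, pitch, yaw] about the fixed x, y, z axes, in that order (R = Rz(yaw) Ry(pitch) Rx(roll)).
In Python, from plant import r gives the robot as it stands.
- The arm moves only by the shell command python3 -m jog 'ROWS'. ROWS is a JSON object of lists of equal length, an entry for each row: "hand": the opening, from 0 (shut) to 1 (fully open); "delta_pos": the shift along the tool's x, y, z each as a share of 80 cm, from -1 to 1, a list of three; "delta_rot": the turn, a rotation vector about the tool's x, y, z each as a share of pi/2 rad, from -1 to 1, a list of three. A call has 1 to 20 rows; each row shifts and turns the commanded pose from where the row before left it, along the tool's axes as they then stand; what a row does not reach is not made up. A row lasts 1/12 s, in which the tool goes at most 41.7 mm and 7.16 degrees, less where a joint would pass 70% of its speed; a pose out of reach is approached as far as the arm can. A call with a number of a shift or a turn outside -1 to 1 is refused whole. A call with a gripper value outside its range is refused whole. The fingers move at their own pace and stop on an object; the grip force is fixed at half the most. Time passes only in rows, so rows that do not move let the fingers close. It gives the time, the measured TCP pose, the force and the opening at its end, in the units of the state.
- r.read_state(): the state, without advancing time (a new reading comes with each control period).
- r.grab_frame(name): name is "side" or "top"; returns (picture, depth): 384x512x3 uint8, blue, green, red; 384x512 float32, mm along the optical axis (not along the pixel's ray), 0 where there is no reading.
- r.camera_model(name): a dict with "vertical_fov" (degrees; the focal length in pixels is half the picture's height over the tangent of half this angle, whatever the lens; pixels are square), "cx", "cy" (the principal point, pixels), "world_from_camera" (4x4, takes a point from camera to world coordinates). Camera axes: x right, y down, z forward; pixel columns grow to the right and rows downward; lengths in mm; the calibration is good to about 2 mm. A picture is of the moment at which its call begins. camera_model takes no time and is no camera call.
- r.hand_in(): hands the job in, once; it reports no verdict.
Trained networks look in the newest picture that a camera, given by its name, has taken for a name from the list of things; names that differ only in an ending like _2 or _b are one class to them, and where a whole thing is asked for, a point or a joint stands for the part that bears it (a point fixed in the world has none). Each returns a list of dicts, best first, with "conf" (0 to 1); they miss things now and then, are a little off and sometimes report something else, mostly with a low value. They report only what shows in the picture. A call takes as long as a camera call. They do not tell look-alikes from the thing itself.
- r.regions_of(target, camera): "region" (384x512 bool, what is visible of it) and "extent" ([left, top, width, height] in pixels, round what is visible of it).
The state is a dict: "time_s": time; "joint_pos": joint angles; "qd": joint speeds; "tau": joint torques, N m; "tcp_pos": TCP position; "orientation": TCP orientation; "force": force on the tool from outside, world axes, zero at the start; "wrist_torque": the same for the moment, N m; "finger_gap": opening from 0.0 (shut) to 1.0 (fully open).
Only numpy, scipy, OpenCV 4.12 (cv2) and the standard library are available. Lean on these libraries where they do the work, as an engineer would, in place of code of your own. Each camera call takes 0.05 s, during which the arm holds its last target. There are 200 camera calls.

## Working session

There is one attempt and no reset: what is moved stays moved. The work goes in short steps, Python scripts to look and compute and a shell command to move; the robot and the scene stay as the last step left them, time stands still between calls to the robot, and variables do not carry over. Pictures are saved under pics/ and viewed, on a budget of 14 in all, crops included, one or two more only if the job needs it, and the job is handed in when it is done.

```bash
ls; mkdir -p pics
cat > h.py <<'E'
import numpy as np, cv2
from plant import r
def cam(n):
    m=r.camera_model(n); f=192/np.tan(np.radians(m["vertical_fov"])/2)
    return f,m["cx"],m["cy"],np.array(m["world_from_camera"])
def cloud(n,d):
    f,cx,cy,T=cam(n); v,u=np.mgrid[0:384,0:512]
    P=np.stack([(u-cx)/f*d,(v-cy)/f*d,d,np.ones_like(d)],-1)@T.T
    P=P[...,:3]; P[d<=0]=np.nan; return P
def proj(n,p):
    f,cx,cy,T=cam(n); q=np.linalg.inv(T)@np.r_[p,1]; return [f*q[0]/q[2]+cx,f*q[1]/q[2]+cy]
def st():
    s=r.read_state(); print({k:np.round(s[k],2).tolist() for k in("time_s","tcp_pos","orientation","force","finger_gap","joint_pos")})
E
python3 - <<'E'
from h import *
st(); print(r.hold_point_z)
for n in("top","side"):
    p,d=r.grab_frame(n); cv2.imwrite(f"pics/{n}0.png",cv2.resize(p,(800,600),interpolation=cv2.INTER_CUBIC)); np.save(f"{n}d.npy",d); P=cloud(n,d)
    print(n,np.round(cam(n)[3],2).tolist())
    for t in("jar","cap","cell_a","trimmer","trim_handle","wheel_a","fish","nightlight","marker","offcut","glue","trim_catch"):
        for o in r.regions_of(t,n)[:6]:
            R=o["region"]; q=P[R]; q=q[~np.isnan(q[:,0])]
            if len(q): print(t,round(o["conf"],2),o["extent"],np.round(np.median(q,0)),"zmax",np.round(np.percentile(q[:,2],97)))
E
```

```text
pics
{'time_s': 0.0, 'tcp_pos': [232.72, -579.66, 301.96], 'orientation': [-179.92, -0.0, 21.88], 'force': [-0.25, 0.69, -1.1], 'finger_gap': 1.0, 'joint_pos': [-68.26, 20.26, 93.63, 0.0, 66.18, -0.14]}
69.4
top [[-0.0, -0.98, 0.18, 283.74], [-1.0, 0.0, 0.01, -101.1], [-0.01, -0.18, -0.98, 1497.34], [0.0, 0.0, 0.0, 1.0]]
jar 0.76 [308.4, 190.2, 31.0, 33.2] [ 462. -296.    8.] zmax 101.0
cap 0.65 [333.8, 245.1, 24.1, 21.0] [ 328. -370.   38.] zmax 44.0
cap 0.65 [262.1, 203.6, 21.3, 18.8] [ 462. -149.   28.] zmax 35.0
cap 0.62 [297.5, 260.9, 25.5, 21.6] [ 277. -260.   37.] zmax 43.0
cap 0.53 [319.9, 191.3, 20.1, 22.1] [ 483. -319.  121.] zmax 127.0
cell_a 0.57 [198.0, 207.1, 7.1, 4.6] [472.  91.   9.] zmax 14.0
cell_a 0.46 [254.4, 167.2, 8.9, 7.9] [ 595. -105.    8.] zmax 14.0
cell_a 0.46 [116.0, 124.8, 63.6, 82.6] [605. 279.  23.] zmax 201.0
cell_a 0.41 [205.3, 166.6, 4.9, 4.6] [609.  63.   8.] zmax 14.0
trimmer 0.95 [116.7, 124.4, 61.6, 83.1] [607. 280.  23.] zmax 201.0
trim_handle 0.91 [149.5, 131.1, 15.9, 70.3] [544. 198. 170.] zmax 220.0
wheel_a 0.56 [232.2, 145.7, 11.8, 12.4] [67
[... 1759 characters left out ...]
3. -34.  14.] zmax 18.0
fish 0.85 [308.7, 207.7, 19.6, 24.0] [ 375. -192.   17.] zmax 20.0
nightlight 0.61 [162.2, 211.3, 21.0, 44.7] [755.   6.  26.] zmax 100.0
nightlight 0.18 [270.1, 167.4, 35.9, 38.5] [ 480. -291.   39.] zmax 85.0
marker 0.63 [312.2, 254.9, 5.7, 40.5] [367.  27.  14.] zmax 17.0
offcut 0.6 [239.5, 166.1, 16.1, 20.7] [ 621. -337.   34.] zmax 39.0
offcut 0.55 [269.6, 171.0, 38.1, 34.7] [ 478. -291.   37.] zmax 83.0
glue 0.89 [293.8, 115.0, 19.9, 47.0] [ 465. -509.   86.] zmax 170.0
glue 0.52 [163.3, 209.5, 19.7, 50.4] [754.   8.  26.] zmax 100.0
glue 0.35 [251.3, 251.9, 6.2, 4.8] [523. -11.  14.] zmax 16.0
trim_catch 0.68 [235.7, 300.4, 8.9, 13.8] [522. 179.  49.] zmax 62.0
```

View pics/top0.png

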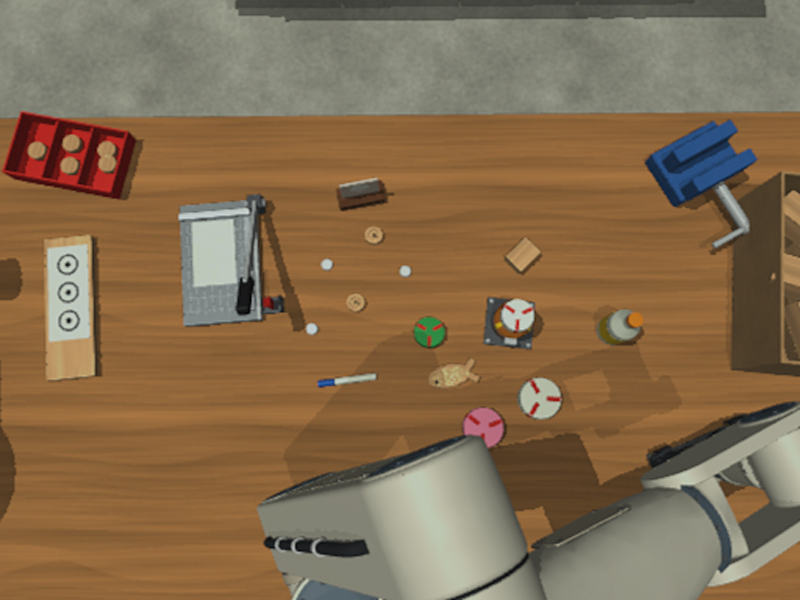

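View pics/side0.png

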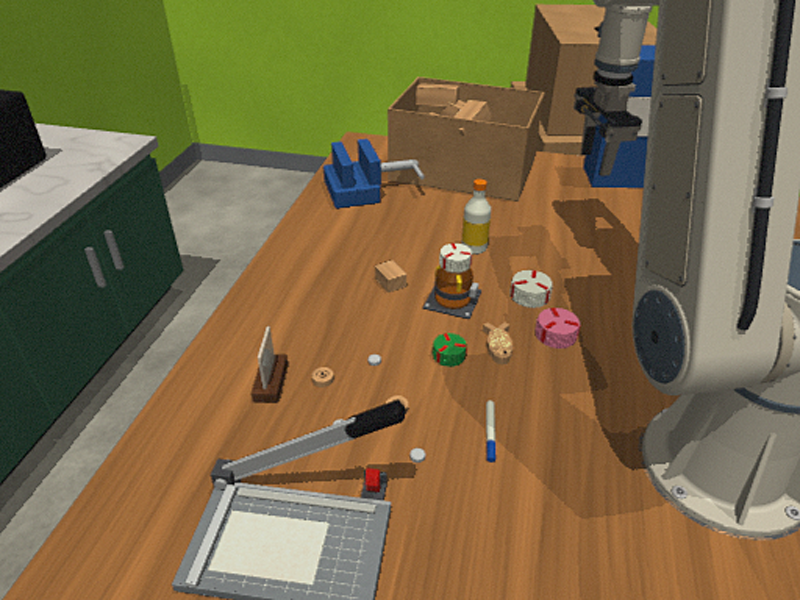

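```bash
cat > m.py <<'E'
from h import *
def meas(n):
    p,d=r.grab_frame(n); P=cloud(n,d); return p,d,P
def blob(P,c,rad,z0,z1):
    m=(np.hypot(P[...,0]-c[0],P[...,1]-c[1])<rad)&(P[...,2]>z0)&(P[...,2]<z1); return m
def circ(m,P):
    q=P[m]; (x,y),R=cv2.minEnclosingCircle(q[:,:2].astype(np.float32)); return np.round([x,y,R,np.median(q[:,2]),len(q)],1),np.round(q[:,:2].mean(0),1)
E
python3 - <<'E'
from m import *
for n in("top","side"):
    p,d,P=meas(n); h=cv2.cvtColor(p,cv2.COLOR_BGR2HSV)
    m=blob(P,(483,-312),50,115,130); c,_=circ(m,P); print(n,"cap",c,_)
    red=m&((h[...,0]<8)|(h[...,0]>172))&(h[...,1]>120); q=P[red]
    ang=np.degrees(np.arctan2(q[:,1]-c[1],q[:,0]-c[0])); rr=np.hypot(q[:,1]-c[1],q[:,0]-c[0])
    w=ang[rr>12]; print("red3 angle", np.degrees(np.angle(np.exp(3j*np.radians(w)).mean()))/3, np.round(np.sort(w)))
    y=blob(P,(483,-312),60,60,105)&(h[...,0]>20)&(h[...,0]<35)&(h[...,1]>150)&(h[...,2]>150); q=P[y]
    print("yellow",np.round(np.c_[q-np.r_[c[:2],0],np.degrees(np.arctan2(q[:,1]-c[1],q[:,0]-c[0]))]).tolist())
    for k in((472,91),(595,-105),(609,63)):
        m=blob(P,k,25,4,14); 
        if m.any(): print("cell",circ(m,P))
    b=blob(P,(483,-312),75,2,9)&(h[...,1]<90); q=P[b]; 
    if len(q): print("plate",cv2.minAreaRect(q[:,:2].astype(np.float32)))
    u,v=map(int,proj(n,[483,-312,110])); cr=p[v-35:v+35,u-45:u+45]; cv2.imwrite(f"pics/{n}cap.png",cv2.resize(cr,(450,350),interpolation=cv2.INTER_CUBIC))
a=cv2.imread("pics/topcap.png");b=cv2.imread("pics/sidecap.png"); cv2.imwrite("pics/caps.png",cv2.resize(np.hstack([a,b]),(800,311)))
E
```

```text
top cap [ 483.8 -319.4   31.7  121.4  330. ] [ 483.7 -319.2]
red3 angle 53.87496303598826 [-179. -178. -178. -178. -176. -174.  -80.  -77.  -76.  -75.  -71.  -71.
  -70.  -67.  -66.  -66.  -62.  -62.   47.   49.   50.   50.   52.   53.
   55.   57.   58.  174.  175.  175.  176.  176.]
yellow [[-9.0, 29.0, 77.0, 107.0], [-10.0, 27.0, 84.0, 111.0], [-11.0, 34.0, 70.0, 108.0], [-12.0, 32.0, 78.0, 111.0], [-12.0, 29.0, 79.0, 113.0], [-13.0, 26.0, 80.0, 116.0], [-15.0, 32.0, 74.0, 115.0], [-15.0, 29.0, 77.0, 118.0], [-15.0, 26.0, 74.0, 120.0], [-18.0, 32.0, 74.0, 120.0], [-19.0, 29.0, 78.0, 122.0]]
cell (array([472.9,  91.3,  23.9,   6.5,  58. ]), array([473.5,  90.9]))
cell (array([ 596.6, -106.1,   22.4,    7.3,   46. ]), array([ 597.6, -105.2]))
cell (array([605.9,  62.1,  21.5,   6.7,  59. ]), array([608. ,  61.1]))
plate ((483.6739196777344, -320.9520568847656), (99.02291870117188, 98.99458312988281), 83.36979675292969)
side cap [ 484.4 -319.7   33.   122.4  213. ] [ 483.9 -315. ]
red3 angle 53.379486760013094 [-178. -173.  -77.  -69.  -69.  -65.  -65.   44.   52.   53.   54.   56.
 
[... 201 characters left out ...]
0], [-12.0, 27.0, 82.0, 114.0], [-15.0, 23.0, 80.0, 122.0], [-10.0, 32.0, 81.0, 107.0], [-12.0, 30.0, 80.0, 113.0], [-15.0, 30.0, 81.0, 118.0], [-10.0, 32.0, 77.0, 107.0], [-13.0, 28.0, 75.0, 114.0], [-16.0, 32.0, 79.0, 116.0], [-10.0, 35.0, 76.0, 107.0], [-14.0, 35.0, 77.0, 111.0], [-16.0, 35.0, 77.0, 116.0], [-19.0, 27.0, 71.0, 125.0], [-17.0, 34.0, 72.0, 116.0]]
cell (array([471. ,  89.1,  20.1,   8.9,  74. ]), array([473.4,  92.6]))
cell (array([ 597.2, -106.3,   17.4,    8.5,   50. ]), array([ 595.6, -102.7]))
cell (array([617.7,  55.7,   8.3,   8.5,  14. ]), array([617.4,  55.7]))
plate ((484.6793212890625, -317.9064636230469), (99.83316040039062, 99.38037872314453), 83.61487579345703)
```

View pics/caps.png

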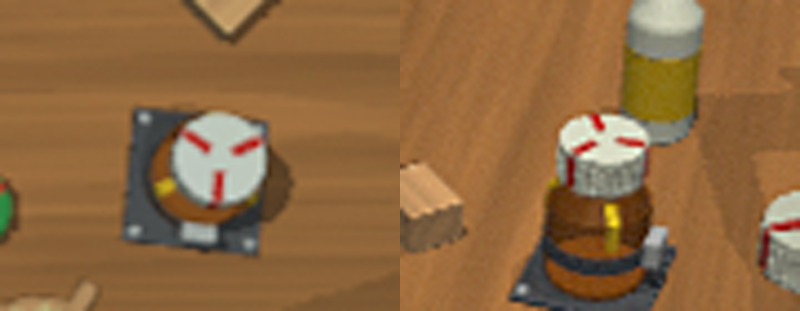

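```bash
cat >> h.py <<'E'
from scipy.spatial.transform import Rotation as Ro
def go(*targets):
    "print tool-axis shares from the measured pose to each xyz target (TCP) in turn"
    s=r.read_state(); R=Ro.from_euler("xyz",s["orientation"],degrees=True); p=np.array(s["tcp_pos"]); st()
    for t in targets:
        d=R.inv().apply(np.array(t)-p); n=int(np.ceil(np.linalg.norm(d)/40)); print(t,"mm",np.round(d,1),"rows",n,"share/row",np.round(d/800/n,5).tolist()); p=np.array(t)
E
python3 -c "
from h import *
go((484,-319.5,260),(484,-319.5,184.5))"
```

```text
{'time_s': 1.4, 'tcp_pos': [232.88, -579.99, 302.71], 'orientation': [180.0, 0.0, 21.88], 'force': [0.39, -0.06, -0.41], 'finger_gap': 1.0, 'joint_pos': [-68.26, 20.22, 93.59, -0.0, 66.19, -0.14]}
(484, -319.5, 260) mm [ 330.1 -148.2   42.7] rows 10 share/row [0.04126, -0.01852, 0.00534]
(484, -319.5, 184.5) mm [ 0.  -0.  75.5] rows 2 share/row [0.0, -0.0, 0.04719]
```

```bash
python3 -m jog '{"hand":[1,1,1,1,1,1,1,1,1,1,1,1,1,1],"delta_pos":[[0.0344,-0.0154,0.0044],[0.0344,-0.0154,0.0044],[0.0344,-0.0154,0.0044],[0.0344,-0.0154,0.0044],[0.0344,-0.0154,0.0044],[0.0344,-0.0154,0.0044],[0.0344,-0.0154,0.0044],[0.0344,-0.0154,0.0044],[0.0344,-0.0154,0.0044],[0.0344,-0.0154,0.0044],[0.0344,-0.0154,0.0044],[0.0344,-0.0154,0.0044],[0,0,0],[0,0,0]],"delta_rot":[[0,0,0],[0,0,0],[0,0,0],[0,0,0],[0,0,0],[0,0,0],[0,0,0],[0,0,0],[0,0,0],[0,0,0],[0,0,0],[0,0,0],[0,0,0],[0,0,0]]}'
python3 - <<'E'
from m import *
go((484,-319.5,260),(484,-319.5,184.5))
# whole bench: any cells once the arm is elsewhere, trimmer geometry
p,d,P=meas("top"); cv2.imwrite("pics/top1.png",cv2.resize(p,(800,600),interpolation=cv2.INTER_CUBIC))
for o in r.regions_of("cell_a","top"): print(round(o["conf"],2),o["extent"],np.round(np.nanmedian(P[o["region"]],0)))
for n in("top","side"):
    p,d,P=meas(n)
    m=blob(P,(605,280),220,19,26); q=P[m&(P[...,1]>150)]; print(n,"bed",cv2.minAreaRect(q[:,:2].astype(np.float32)))
    h=cv2.cvtColor(p,cv2.COLOR_BGR2HSV); m=blob(P,(520,190),110,100,240)&(h[...,2]<70); q=P[m]; print("handle",len(q),q.min(0),q.max(0),np.median(q,0))
E
```

```text
time_s: 2.57
tcp_pos: [485.0, -318.7, 260.2]
orientation: [-180.0, 0.0, 22.0]
force: [-0.7, -1.6, 0.2]
finger_gap: 0.998
{'time_s': 2.57, 'tcp_pos': [484.98, -318.71, 260.23], 'orientation': [-179.98, 0.02, 22.03], 'force': [-0.69, -1.58, 0.15], 'finger_gap': 1.0, 'joint_pos': [-33.46, 18.83, 101.51, -0.01, 59.68, 34.51]}
(484, -319.5, 260) mm [-1.2  0.4  0.2] rows 1 share/row [-0.0015, 0.00046, 0.00028]
(484, -319.5, 184.5) mm [ 0.   0.  75.5] rows 2 share/row [1e-05, 1e-05, 0.04719]
0.61 [257.0, 169.7, 8.1, 8.3] [ 594. -104.    8.]
0.51 [202.9, 165.5, 7.4, 6.5] [609.  64.   7.]
0.49 [196.3, 204.5, 8.4, 6.7] [472.  91.   8.]
top bed ((616.1067504882812, 264.82415771484375), (260.5073547363281, 206.43516540527344), 4.488388538360596)
handle 223 [473.67333052 176.53602537 106.23373175] [627.95006539 204.34511046 223.6788817 ] [511.44060991 190.00548664 201.27816773]
side bed ((617.7116088867188, 272.0205078125), (274.0652770996094, 191.7481231689453), 10.853985786437988)
handle 496 [473.93497069 178.72518875 153.69831011] [548.90254658 209.56640553 222.74501662] [508.49076837 202.51394443 201.1785035 ]
```

```bash
python3 -m jog '{"hand":[1,1,1,1,0,0,0,0,0,0,0,0,0,0],"delta_pos":[[-0.0015,0.0005,0.0236],[0,0,0.0236],[0,0,0.0236],[0,0,0.0236],[0,0,0],[0,0,0],[0,0,0],[0,0,0],[0,0,0],[0,0,0],[0,0,0],[0,0,0],[0,0,0],[0,0,0]],"delta_rot":[[0,0,0],[0,0,0],[0,0,0],[0,0,0],[0,0,0],[0,0,0],[0,0,0],[0,0,0],[0,0,0],[0,0,0],[0,0,0],[0,0,0],[0,0,0],[0,0,0]]}'
```

```text
time_s: 3.93
tcp_pos: [483.6, -320.8, 185.9]
orientation: [179.9, -0.0, 21.9]
force: [-0.4, 1.7, 5.2]
finger_gap: 0.664
```

View pics/top1.png

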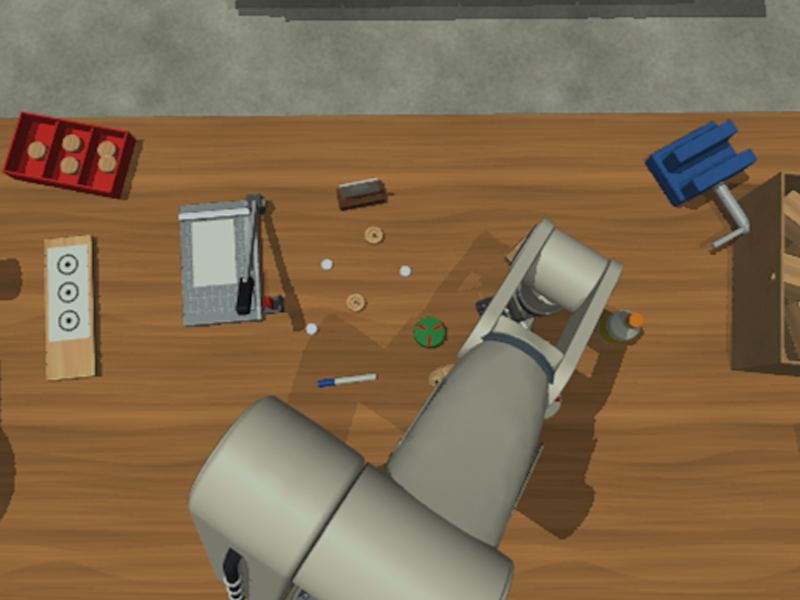

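The picture shows the same three cells, at (327,264), (405,271) and (311,328), and the hand is over the jar. The cap is gripped with a 61 mm gap, so I'll press it now.

```bash
python3 -m jog '{"hand":[0,0,0,0,0,0,0],"delta_pos":[[0,0,0.0025],[0,0,0.0025],[0,0,0.0025],[0,0,0],[0,0,0],[0,0,0],[0,0,0]],"delta_rot":[[0,0,0],[0,0,0],[0,0,0],[0,0,0],[0,0,0],[0,0,0],[0,0,0]]}'
python3 - <<'E'
from m import *
st(); s=r.read_state();print(s["wrist_torque"])
E
```

```text
time_s: 4.52
tcp_pos: [483.7, -320.8, 180.6]
orientation: [179.9, -0.0, 21.9]
force: [-3.2, 2.1, 14.2]
finger_gap: 0.667
{'time_s': 4.52, 'tcp_pos': [483.7, -320.76, 180.64], 'orientation': [179.93, -0.05, 21.88], 'force': [-3.25, 2.12, 14.23], 'finger_gap': 0.67, 'joint_pos': [-33.7, 24.47, 104.96, 0.0, 50.49, 34.42]}
[ 0.65176286  0.67164716 -0.0429341 ]
```

```bash
python3 -m jog '{"hand":[0,0,0,0,0,0,0,0,0,0,0,0,0,0],"delta_pos":[[0,0,0.001],[0,0,0],[0,0,0],[0,0,0],[0,0,0],[0,0,0],[0,0,0],[0,0,0],[0,0,0],[0,0,0],[0,0,0],[0,0,0],[0,0,0],[0,0,0]],"delta_rot":[[0,0,0],[0,0,0],[0,0,-0.0678],[0,0,-0.0678],[0,0,-0.0678],[0,0,-0.0678],[0,0,-0.0678],[0,0,-0.0678],[0,0,-0.0678],[0,0,-0.0678],[0,0,-0.0678],[0,0,-0.0678],[0,0,0],[0,0,0]]}'
python3 - <<'E'
from m import *
st(); s=r.read_state();print(s["wrist_torque"])
E
```

```text
time_s: 5.68
tcp_pos: [484.2, -321.3, 179.9]
orientation: [179.8, 0.1, 83.0]
force: [-0.7, -1.1, 10.0]
finger_gap: 0.667
{'time_s': 5.68, 'tcp_pos': [484.24, -321.31, 179.86], 'orientation': [179.84, 0.1, 82.96], 'force': [-0.71, -1.13, 9.99], 'finger_gap': 0.67, 'joint_pos': [-33.7, 24.55, 104.95, -0.03, 50.31, -26.65]}
[0.00720587 0.12563112 0.11718084]
```

```bash
python3 -m jog '{"hand":[0,0,0,0,0,0],"delta_pos":[[0,0,-0.005],[0,0,-0.005],[0,0,-0.005],[0,0,-0.005],[0,0,0],[0,0,0]],"delta_rot":[[0,0,0],[0,0,0],[0,0,0],[0,0,0],[0,0,0],[0,0,0]]}'
python3 - <<'E'
from m import *
st()
for n in("side","top"):
    p,d,P=meas(n)
    m=blob(P,(484,-320),50,125,143); print(n,circ(m,P)) if m.any() else 0
    h=cv2.cvtColor(p,cv2.COLOR_BGR2HSV); m=m&((h[...,0]<8)|(h[...,0]>172))&(h[...,1]>120); q=P[m]; print(np.round(q[:,2]),np.round(np.degrees(np.arctan2(q[:,1]+320,q[:,0]-484))))
u,v=map(int,proj("side",[484,-320,110])); p=r.grab_frame("side")[0]; cv2.imwrite("pics/s2.png",cv2.resize(p[v-45:v+45,u-60:u+60],(600,450),interpolation=cv2.INTER_CUBIC))
E
```

```text
time_s: 6.18
tcp_pos: [483.3, -320.6, 194.2]
orientation: [180.0, 0.0, 82.9]
force: [0.9, 0.4, -0.8]
finger_gap: 0.665
{'time_s': 6.18, 'tcp_pos': [483.28, -320.57, 194.23], 'orientation': [179.99, 0.01, 82.9], 'force': [0.86, 0.37, -0.83], 'finger_gap': 0.67, 'joint_pos': [-33.71, 23.41, 104.48, -0.0, 52.09, -26.6]}
side (array([ 483.8, -321. ,   45.8,  133. ,  271. ]), array([ 484.6, -313.9]))
[134. 134. 135. 132. 135. 135. 134. 135. 133. 134. 135. 135. 135. 135.
 136. 135. 133. 136. 136. 134. 133. 130. 127. 126.] [ -16.  -19.  -20.  -33. -134. -138.  -10.   -9.  -24.  -25.  -30. -135.
 -137. -145. -151. -150. -141. -164.  101.  101.  101.  101.  101.   96.]
top (array([ 499.3, -300. ,   11.4,  132.7,   23. ]), array([ 497.4, -300.7]))
[] []
```

View pics/s2.png

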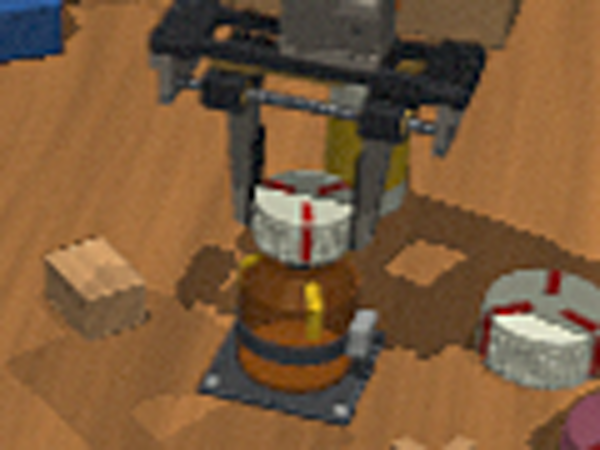

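```bash
python3 -m jog '{"hand":[0,0,0,0,0,0],"delta_pos":[[0,0,-0.025],[0,0,-0.025],[0,0,-0.025],[0,0,-0.0125],[0,0,0],[0,0,0]],"delta_rot":[[0,0,0],[0,0,0],[0,0,0],[0,0,0],[0,0,0],[0,0,0]]}'
python3 - <<'E'
from m import *
go((580,-220,264),(580,-220,110))
p,d,P=meas("side")
s=r.read_state()["tcp_pos"]
m=blob(P,s[:2],45,s[2]-94,s[2]-40); h=cv2.cvtColor(p,cv2.COLOR_BGR2HSV)
w=m&(h[...,1]<60)&(h[...,2]>150); q=P[w]; print("white z range",np.percentile(q[:,2],[1,5,50,95,99])-s[2], "r",np.hypot(*(q[:,:2]-s[:2]).T).max())
E
```

```text
time_s: 6.83
tcp_pos: [483.3, -320.6, 263.9]
orientation: [180.0, 0.0, 82.9]
force: [-0.7, -0.6, -0.8]
finger_gap: 0.667
{'time_s': 6.83, 'tcp_pos': [483.25, -320.55, 263.92], 'orientation': [179.98, 0.01, 82.9], 'force': [-0.74, -0.57, -0.76], 'finger_gap': 0.67, 'joint_pos': [-33.71, 18.54, 101.4, 0.0, 60.03, -26.6]}
(580, -220, 264) mm [ 1.117e+02  8.360e+01 -1.000e-01] rows 4 share/row [0.03492, 0.02611, -2e-05]
(580, -220, 110) mm [ 0.00e+00 -1.00e-01  1.54e+02] rows 4 share/row [1e-05, -2e-05, 0.04812]
white z range [-84.97476548 -80.96440405 -60.31206122 -58.2808565  -57.17536973] r 34.54896958886429
```

```bash
python3 -m jog '{"hand":[0,0,0,0,0,0,0,0,0,0,0,0,0,0,0,0],"delta_pos":[[0.028,0.0209,0],[0.028,0.0209,0],[0.028,0.0209,0],[0.028,0.0209,0],[0.028,0.0209,0],[0,0,0],[0,0,0.04],[0,0,0.04],[0,0,0.04],[0,0,0.04],[0,0,0.04],[0,0,0.01],[0,0,0],[0,0,0],[0,0,0],[0,0,0]],"delta_rot":[[0,0,0],[0,0,0],[0,0,0],[0,0,0],[0,0,0],[0,0,0],[0,0,0],[0,0,0],[0,0,0],[0,0,0],[0,0,0],[0,0,0],[0,0,0],[0,0,0],[0,0,0],[0,0,0]]}'
```

```text
time_s: 8.22
tcp_pos: [580.4, -220.1, 96.9]
orientation: [179.9, 0.0, 82.9]
force: [-1.1, -1.4, -0.0]
finger_gap: 0.661
```

```bash
python3 -m jog '{"hand":[0,0,0,0,0,0,0,0],"delta_pos":[[0,0,0.0025],[0,0,0.00125],[0,0,0.00125],[0,0,0.00125],[0,0,0],[0,0,0],[0,0,0],[0,0,0]],"delta_rot":[[0,0,0],[0,0,0],[0,0,0],[0,0,0],[0,0,0],[0,0,0],[0,0,0],[0,0,0]]}'
```

```text
time_s: 8.88
tcp_pos: [580.1, -219.7, 91.2]
orientation: [180.0, -0.0, 82.9]
force: [-0.1, 0.1, 0.3]
finger_gap: 0.666
```

```bash
python3 -m jog '{"hand":[0,0,1,1,1,1,1,1,1,1,1,1,1,1,1],"delta_pos":[[0,0,0.0015],[0,0,0],[0,0,0],[0,0,0],[0,0,0],[0,0,0],[0,0,0],[0,0,-0.01],[0,0,-0.02],[0,0,-0.04],[0,0,-0.04],[0,0,-0.04],[0,0,-0.04],[0,0,0],[0,0,0]],"delta_rot":[[0,0,0],[0,0,0],[0,0,0],[0,0,0],[0,0,0],[0,0,0],[0,0,0],[0,0,0],[0,0,0],[0,0,0],[0,0,0],[0,0,0],[0,0,0],[0,0,0],[0,0,0]]}'
python3 - <<'E'
from m import *
go((596.5,-105,245),(596.5,-105,89.5))
for n in("side","top"):
    p,d,P=meas(n)
    for k in((472,91),(595,-105),(609,63)):
        m=blob(P,k,40,4,12.5); h=cv2.cvtColor(p,cv2.COLOR_BGR2HSV); m&=h[...,1]<70
        if m.any(): print(n,"cell",circ(m,P))
    m=blob(P,(580,-220),45,22,34)
    if m.any(): 
        c,_=circ(m,P);print("cap",c,_); red=m&((h[...,0]<8)|(h[...,0]>172))&(h[...,1]>120); q=P[red]; a=np.arctan2(q[:,1]-c[1],q[:,0]-c[0])[np.hypot(q[:,1]-c[1],q[:,0]-c[0])>12]; print("ang3",np.degrees(np.angle(np.exp(3j*a).mean()))/3)
    for o in r.regions_of("cell_a",n): print(round(o["conf"],2),o["extent"],np.round(np.nanmedian(P[o["region"]],0)))
cv2.imwrite("pics/t3.png",cv2.resize(p,(800,600),interpolation=cv2.INTER_CUBIC))
E
```

```text
time_s: 10.13
tcp_pos: [581.0, -220.1, 244.6]
orientation: [179.7, 0.1, 82.9]
force: [0.4, -0.0, -0.8]
finger_gap: 1.002
{'time_s': 10.13, 'tcp_pos': [581.02, -220.14, 244.59], 'orientation': [179.75, 0.06, 82.89], 'force': [0.38, -0.0, -0.84], 'finger_gap': 1.0, 'joint_pos': [-20.89, 23.14, 97.24, 0.0, 59.35, -13.78]}
(596.5, -105, 245) mm [116.2   1.1  -0.5] rows 3 share/row [0.0484, 0.00046, -0.00022]
(596.5, -105, 89.5) mm [  0.2  -0.7 155.5] rows 4 share/row [5e-05, -0.00021, 0.04859]
side cell (array([473.6,  92.6,  12.5,   9.2,  67. ]), array([473.5,  93.7]))
side cell (array([ 595.3, -102.9,   12.1,    9.3,   44. ]), array([ 594.3, -102. ]))
side cell (array([616.1,  56.5,   7.6,  10.3,  11. ]), array([615.9,  57.2]))
cap [ 581.1 -217.6   33.1   30.2  240. ] [ 580.9 -214.7]
ang3 -18.470363615927152
0.62 [262.5, 285.6, 10.7, 8.6] [474.  95.   9.]
0.22 [271.9, 161.1, 36.5, 43.5] [ 481. -295.   48.]
top cell (array([472.9,  91.5,  11.7,   6.7,  29. ]), array([472.7,  91.2]))
top cell (array([ 594.5, -105.1,   12.3,    8.8,   36. ]), array([ 594.7, -104.6]))
top cell (array([609.5,  62.8,  11. ,   8.3,  29. ]), array([610.1,  62.2]))
0.58 [253.8, 169.3, 10.5, 6.1] [ 595. -105.    9.]
0.52 [197.1, 207.5, 5.8, 3.9] [472.  91.   8.]
```

```bash
python3 -m jog '{"hand":[0.6,0.6,0.6,0.6,0.6,0.6,0.6,0.6,0.6,0.6,0.6,0.6,0.6,0.6],"delta_pos":[[0.036,0,0],[0.036,0,0],[0.036,0,0],[0.0368,-0.001,0],[0,0,0],[0,0,0.04],[0,0,0.04],[0,0,0.04],[0,0,0.03],[0,0,0.02],[0,0,0.0155],[0,0,0],[0,0,0],[0,0,0]],"delta_rot":[[0,0,0],[0,0,0],[0,0,0],[0,0,0],[0,0,0],[0,0,0],[0,0,0],[0,0,0],[0,0,0],[0,0,0],[0,0,0],[0,0,0],[0,0,0],[0,0,0]]}'
```

```text
time_s: 11.5
tcp_pos: [594.1, -105.0, 94.2]
orientation: [180.0, 0.0, 82.9]
force: [0.4, 0.0, 0.7]
finger_gap: 0.602
```

View pics/t3.png

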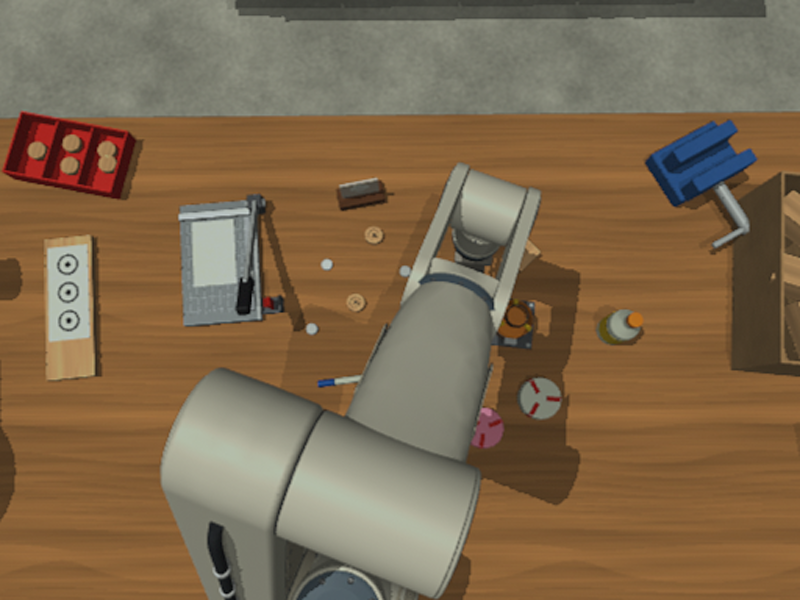

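The jar stands open at (516,320), and all the cells are where they were. I'll lower onto the first cell and grip it.

```bash
python3 -m jog '{"hand":[0.6,0.6,0.6,0,0,0,0,0,0,0,0,0,0],"delta_pos":[[0,0,0.003],[0,0,0.0026],[0,0,0],[0,0,0],[0,0,0],[0,0,0],[0,0,0],[0,0,0],[0,0,0],[0,0,-0.01],[0,0,-0.02],[0,0,-0.02],[0,0,0]],"delta_rot":[[0,0,0],[0,0,0],[0,0,0],[0,0,0],[0,0,0],[0,0,0],[0,0,0],[0,0,0],[0,0,0],[0,0,0],[0,0,0],[0,0,0],[0,0,0]]}'
python3 - <<'E'
from m import *
go((594,-105,240),(484,-319.5,240),(484,-319.5,202))
E
```

```text
time_s: 12.58
tcp_pos: [595.2, -105.0, 132.1]
orientation: [179.8, 0.0, 82.9]
force: [1.0, -0.6, -1.0]
finger_gap: 0.254
{'time_s': 12.58, 'tcp_pos': [595.24, -105.01, 132.15], 'orientation': [179.75, 0.01, 82.9], 'force': [0.97, -0.59, -1.02], 'finger_gap': 0.25, 'joint_pos': [-10.15, 30.05, 103.38, 0.0, 46.33, -3.04]}
(594, -105, 240) mm [  -0.2   -0.8 -107.9] rows 3 share/row [-7e-05, -0.00032, -0.04494]
(484, -319.5, 240) mm [-226.5  -82.6   -0.3] rows 7 share/row [-0.04044, -0.01475, -5e-05]
(484, -319.5, 202) mm [ 0.  -0.2 38. ] rows 1 share/row [1e-05, -0.0002, 0.0475]
```

```bash
python3 -m jog '{"hand":[0,0,0,0,0,0,0,0,0,0,0,0,0,0,0,0],"delta_pos":[[0,0,-0.045],[0,0,-0.045],[0,0,-0.045],[0,0,0],[-0.0354,-0.013,0],[-0.0354,-0.013,0],[-0.0354,-0.013,0],[-0.0354,-0.013,0],[-0.0354,-0.013,0],[-0.0354,-0.013,0],[-0.0354,-0.013,0],[-0.0354,-0.013,0],[0,0,0],[0,0,0.03],[0,0,0],[0,0,0]],"delta_rot":[[0,0,0],[0,0,0],[0,0,0],[0,0,0],[0,0,0],[0,0,0],[0,0,0],[0,0,0],[0,0,0],[0,0,0],[0,0,0],[0,0,0],[0,0,0],[0,0,0],[0,0,0],[0,0,0]]}'
python3 - <<'E'
from m import *
go((484,-319.5,202))
p,d,P=meas("side"); u,v=map(int,proj("side",[484,-320,120])); cv2.imwrite("pics/s4.png",cv2.resize(p[v-35:v+35,u-45:u+45],(450,350),interpolation=cv2.INTER_CUBIC))
E
```

```text
time_s: 13.92
tcp_pos: [482.3, -318.5, 211.8]
orientation: [-179.8, -0.1, 82.9]
force: [-0.3, -0.2, -0.9]
finger_gap: 0.246
{'time_s': 13.92, 'tcp_pos': [482.32, -318.46, 211.82], 'orientation': [-179.84, -0.09, 82.89], 'force': [-0.35, -0.24, -0.92], 'finger_gap': 0.25, 'joint_pos': [-33.59, 22.02, 103.92, 0.01, 54.24, -26.49]}
(484, -319.5, 202) mm [-0.8  1.8  9.8] rows 1 share/row [-0.00105, 0.00228, 0.01226]
```

View pics/s4.png

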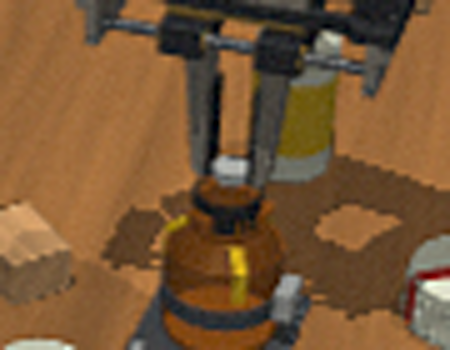

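The crop shows the cell between the fingertips, over the black mouth ring. I'll lower it and let go.

```bash
python3 -m jog '{"hand":[0,0,0,0.35,0.35,0.5,0.6,0.6,0.6,0.6,0.6],"delta_pos":[[-0.0014,0.0022,0.0115],[0,0,0],[0,0,0],[0,0,0],[0,0,0],[0,0,0],[0,0,0],[0,0,0],[0,0,-0.0115],[0,0,-0.03],[0,0,0]],"delta_rot":[[0,0,0],[0,0,0],[0,0,0],[0,0,0],[0,0,0],[0,0,0],[0,0,0],[0,0,0],[0,0,0],[0,0,0],[0,0,0]]}'
python3 - <<'E'
from m import *
go((609.5,62,236),(609.5,62,89.5))
for n in("top","side"):
    p,d,P=meas(n)
    for k in((472,91),(609,63)):
        m=blob(P,k,60,4,12.5); h=cv2.cvtColor(p,cv2.COLOR_BGR2HSV); m&=(h[...,1]<70)&(P[...,1]<150)
        if m.any(): print(n,"cell",circ(m,P))
    for o in r.regions_of("cell_a",n): print(round(o["conf"],2),o["extent"],np.round(np.nanmedian(P[o["region"]],0)))
E
```

```text
time_s: 14.88
tcp_pos: [486.1, -321.6, 241.0]
orientation: [179.8, 0.1, 82.9]
force: [0.6, 0.0, 0.6]
finger_gap: 0.602
{'time_s': 14.88, 'tcp_pos': [486.07, -321.59, 241.02], 'orientation': [179.75, 0.12, 82.89], 'force': [0.56, 0.04, 0.58], 'finger_gap': 0.6, 'joint_pos': [-33.64, 20.19, 102.31, 0.0, 57.23, -26.53]}
(609.5, 62, 236) mm [395.9  75.    4.5] rows 11 share/row [0.04499, 0.00852, 0.00051]
(609.5, 62, 89.5) mm [  0.3  -0.6 146.5] rows 4 share/row [0.0001, -0.0002, 0.04578]
top cell (array([472.7,  91.1,  11.7,   8.1,  39. ]), array([472. ,  91.5]))
top cell (array([609. ,  62.9,  11.5,   7.7,  30. ]), array([609.8,  62.9]))
0.41 [195.6, 205.0, 7.7, 9.9] [472.  91.   8.]
side cell (array([472.9,  92.3,  12.9,   8.8,  66. ]), array([473.6,  93.4]))
side cell (array([615.8,  57.3,   8.2,   9.8,  11. ]), array([616.3,  56.1]))
```

```bash
python3 -m jog '{"hand":[0.6,0.6,0.6,0.6,0.6,0.6,0.6,0.6,0.6,0.6,0.6,0.6,0.6,0.6,0.6,0.6,0.6,0.6,0.6],"delta_pos":[[0.0412,0.0078,0],[0.0412,0.0078,0],[0.0412,0.0078,0],[0.0412,0.0078,0],[0.0412,0.0078,0],[0.0412,0.0078,0],[0.0412,0.0078,0],[0.0412,0.0078,0],[0.0412,0.0078,0],[0.0412,0.0078,0],[0.0412,0.0078,0],[0.0412,0.0078,0],[0,0,0],[0,0,0.045],[0,0,0.045],[0,0,0.045],[0,0,0.035],[0,0,0],[0,0,0]],"delta_rot":[[0,0,0],[0,0,0],[0,0,0],[0,0,0],[0,0,0],[0,0,0],[0,0,0],[0,0,0],[0,0,0],[0,0,0],[0,0,0],[0,0,0],[0,0,0],[0,0,0],[0,0,0],[0,0,0],[0,0,0],[0,0,0],[0,0,0]]}'
python3 - <<'E'
from m import *
go((609.5,62,89.7))
E
```

```text
time_s: 16.67
tcp_pos: [606.5, 62.1, 99.5]
orientation: [-179.8, 0.1, 82.9]
force: [0.8, 0.0, 1.0]
finger_gap: 0.598
{'time_s': 16.67, 'tcp_pos': [606.48, 62.1, 99.55], 'orientation': [-179.75, 0.06, 82.89], 'force': [0.84, 0.03, 0.99], 'finger_gap': 0.6, 'joint_pos': [5.71, 33.3, 103.04, -0.01, 43.91, 12.83]}
(609.5, 62, 89.7) mm [0.3 3.1 9.8] rows 1 share/row [0.00036, 0.00381, 0.01229]
```

```bash
python3 -m jog '{"hand":[0.6,0.6,0.6,0,0,0,0,0,0,0,0,0,0],"delta_pos":[[0,0.0025,0.007],[0,0,0.005],[0,0,0],[0,0,0],[0,0,0],[0,0,0],[0,0,0],[0,0,0],[0,0,0],[0,0,-0.02],[0,0,-0.045],[0,0,-0.045],[0,0,-0.045]],"delta_rot":[[0,0,0],[0,0,0],[0,0,0],[0,0,0],[0,0,0],[0,0,0],[0,0,0],[0,0,0],[0,0,0],[0,0,0],[0,0,0],[0,0,0],[0,0,0]]}'
python3 - <<'E'
from m import *
go((484,-320,215),(484,-320,203))
E
```

```text
time_s: 17.75
tcp_pos: [609.3, 62.3, 216.4]
orientation: [-179.9, 0.0, 82.9]
force: [0.6, 1.1, -0.0]
finger_gap: 0.245
{'time_s': 17.75, 'tcp_pos': [609.33, 62.31, 216.4], 'orientation': [-179.92, 0.02, 82.89], 'force': [0.63, 1.06, -0.02], 'finger_gap': 0.24, 'joint_pos': [5.7, 24.4, 99.4, 0.0, 56.27, 12.8]}
(484, -320, 215) mm [-394.9  -77.1    1.6] rows 11 share/row [-0.04487, -0.00876, 0.00019]
(484, -320, 203) mm [ 0.  0. 12.] rows 1 share/row [0.0, 2e-05, 0.015]
```

```bash
python3 -m jog '{"hand":[0,0,0,0,0,0,0,0,0,0,0,0,0,0,0],"delta_pos":[[-0.0411,-0.008,0],[-0.0411,-0.008,0],[-0.0411,-0.008,0],[-0.0411,-0.008,0],[-0.0411,-0.008,0],[-0.0411,-0.008,0],[-0.0411,-0.008,0],[-0.0411,-0.008,0],[-0.0411,-0.008,0],[-0.0411,-0.008,0],[-0.0411,-0.008,0],[-0.0411,-0.008,0],[0,0,0],[0,0,0],[0,0,0]],"delta_rot":[[0,0,0],[0,0,0],[0,0,0],[0,0,0],[0,0,0],[0,0,0],[0,0,0],[0,0,0],[0,0,0],[0,0,0],[0,0,0],[0,0,0],[0,0,0],[0,0,0],[0,0,0]]}'
python3 - <<'E'
from m import *
go((484,-320,203))
p,d,P=meas("side"); s=r.read_state()["tcp_pos"]
h=cv2.cvtColor(p,cv2.COLOR_BGR2HSV)
m=blob(P,s[:2],16,s[2]-90,s[2]-76); print(circ(m,P)) if m.any() else print("no")
E
```

```text
time_s: 19.0
tcp_pos: [484.7, -319.3, 215.3]
orientation: [-180.0, -0.0, 82.8]
force: [-0.4, -0.2, -0.7]
finger_gap: 0.245
{'time_s': 19.0, 'tcp_pos': [484.73, -319.26, 215.27], 'orientation': [-179.98, -0.03, 82.85], 'force': [-0.39, -0.19, -0.74], 'finger_gap': 0.24, 'joint_pos': [-33.53, 21.91, 103.57, 0.03, 54.56, -26.39]}
(484, -320, 203) mm [-0.8 -0.6 12.3] rows 1 share/row [-0.00103, -0.00079, 0.01534]
(array([ 485.4, -318.3,   14.9,  132.6,   44. ]), array([ 487.3, -315.9]))
```

```bash
python3 -m jog '{"hand":[0,0,0,0.35,0.35,0.5,0.6,0.6,0.6,0.6,0.6],"delta_pos":[[-0.0005,-0.0005,0.0155],[0,0,0],[0,0,0],[0,0,0],[0,0,0],[0,0,0],[0,0,0],[0,0,0],[0,0,-0.0155],[0,0,-0.03],[0,0,0]],"delta_rot":[[0,0,0],[0,0,0],[0,0,0],[0,0,0],[0,0,0],[0,0,0],[0,0,0],[0,0,0],[0,0,0],[0,0,0],[0,0,0]]}'
python3 - <<'E'
from m import *
go((473,92,240),(473,92,89.7))
for n in("top","side"):
    p,d,P=meas(n)
    for k in((472,91),):
        m=blob(P,k,60,4,12.5); h=cv2.cvtColor(p,cv2.COLOR_BGR2HSV); m&=(h[...,1]<70)&(P[...,1]<150)
        if m.any(): print(n,"cell",circ(m,P))
    for o in r.regions_of("cell_a",n): print(round(o["conf"],2),o["extent"],np.round(np.nanmedian(P[o["region"]],0)))
E
```

```text
time_s: 19.97
tcp_pos: [485.9, -321.1, 243.8]
orientation: [179.7, 0.1, 82.9]
force: [0.7, -1.3, 1.8]
finger_gap: 0.601
{'time_s': 19.97, 'tcp_pos': [485.92, -321.06, 243.85], 'orientation': [179.73, 0.13, 82.89], 'force': [0.71, -1.32, 1.76], 'finger_gap': 0.6, 'joint_pos': [-33.6, 19.95, 102.24, 0.0, 57.5, -26.49]}
(473, 92, 240) mm [408.3 -64.    2.6] rows 11 share/row [0.0464, -0.00727, 0.00029]
(473, 92, 89.7) mm [  0.4  -0.7 150.3] rows 4 share/row [0.00011, -0.00022, 0.04697]
top cell (array([472.9,  90.3,  12.3,   7.3,  34. ]), array([472.7,  91. ]))
side cell (array([473.5,  93.2,  12.2,   8.9,  70. ]), array([473.4,  93.6]))
0.39 [261.7, 285.3, 12.1, 9.9] [473.  94.   8.]
```

```bash
python3 -m jog '{"hand":[0.6,0.6,0.6,0.6,0.6,0.6,0.6,0.6,0.6,0.6,0.6,0.6,0.6,0.6,0.6,0.6,0.6,0.6,0.6],"delta_pos":[[0.0425,-0.0067,0],[0.0425,-0.0067,0],[0.0425,-0.0067,0],[0.0425,-0.0067,0],[0.0425,-0.0067,0],[0.0425,-0.0067,0],[0.0425,-0.0067,0],[0.0425,-0.0067,0],[0.0425,-0.0067,0],[0.0425,-0.0067,0],[0.0425,-0.0067,0],[0.0425,-0.0067,0],[0,0,0],[0,0,0.045],[0,0,0.045],[0,0,0.045],[0,0,0.035],[0,0,0],[0,0,0]],"delta_rot":[[0,0,0],[0,0,0],[0,0,0],[0,0,0],[0,0,0],[0,0,0],[0,0,0],[0,0,0],[0,0,0],[0,0,0],[0,0,0],[0,0,0],[0,0,0],[0,0,0],[0,0,0],[0,0,0],[0,0,0],[0,0,0],[0,0,0]]}'
python3 - <<'E'
from m import *
go((473,92,89.7))
E
```

```text
time_s: 21.75
tcp_pos: [469.8, 92.3, 102.3]
orientation: [-179.8, 0.1, 82.9]
force: [-0.4, -0.6, 0.9]
finger_gap: 0.6
{'time_s': 21.75, 'tcp_pos': [469.78, 92.32, 102.32], 'orientation': [-179.76, 0.08, 82.89], 'force': [-0.41, -0.61, 0.9], 'finger_gap': 0.6, 'joint_pos': [10.94, 24.91, 119.42, -0.01, 35.93, 18.06]}
(473, 92, 89.7) mm [ 0.1  3.3 12.6] rows 1 share/row [0.00012, 0.00411, 0.01576]
```

```bash
python3 -m jog '{"hand":[0.6,0.6,0.6,0,0,0,0,0,0,0,0,0,0],"delta_pos":[[0,0.0025,0.009],[0,0,0.006],[0,0,0],[0,0,0],[0,0,0],[0,0,0],[0,0,0],[0,0,0],[0,0,0],[0,0,-0.02],[0,0,-0.045],[0,0,-0.045],[0,0,-0.045]],"delta_rot":[[0,0,0],[0,0,0],[0,0,0],[0,0,0],[0,0,0],[0,0,0],[0,0,0],[0,0,0],[0,0,0],[0,0,0],[0,0,0],[0,0,0],[0,0,0]]}'
python3 - <<'E'
from m import *
go((484,-320,215),(484,-320,203))
E
```

```text
time_s: 22.83
tcp_pos: [472.4, 92.5, 216.5]
orientation: [-179.9, 0.0, 82.9]
force: [1.4, 0.5, -1.3]
finger_gap: 0.246
{'time_s': 22.83, 'tcp_pos': [472.39, 92.48, 216.54], 'orientation': [-179.92, 0.03, 82.9], 'force': [1.43, 0.5, -1.33], 'finger_gap': 0.25, 'joint_pos': [10.9, 13.82, 115.38, 0.0, 50.88, 18.0]}
(484, -320, 215) mm [-407.9   62.5    1.6] rows 11 share/row [-0.04635, 0.0071, 0.00019]
(484, -320, 203) mm [ 0.  0. 12.] rows 1 share/row [1e-05, 2e-05, 0.015]
```

```bash
python3 -m jog '{"hand":[0,0,0,0,0,0,0,0,0,0,0,0,0,0,0],"delta_pos":[[-0.0425,0.0065,0],[-0.0425,0.0065,0],[-0.0425,0.0065,0],[-0.0425,0.0065,0],[-0.0425,0.0065,0],[-0.0425,0.0065,0],[-0.0425,0.0065,0],[-0.0425,0.0065,0],[-0.0425,0.0065,0],[-0.0425,0.0065,0],[-0.0425,0.0065,0],[-0.0425,0.0065,0],[0,0,0],[0,0,0],[0,0,0]],"delta_rot":[[0,0,0],[0,0,0],[0,0,0],[0,0,0],[0,0,0],[0,0,0],[0,0,0],[0,0,0],[0,0,0],[0,0,0],[0,0,0],[0,0,0],[0,0,0],[0,0,0],[0,0,0]]}'
python3 - <<'E'
from m import *
go((484,-320,203))
p,d,P=meas("side"); s=r.read_state()["tcp_pos"]
h=cv2.cvtColor(p,cv2.COLOR_BGR2HSV)
m=blob(P,s[:2],16,s[2]-90,s[2]-76); print(circ(m,P)) if m.any() else print("no")
E
```

```text
time_s: 24.08
tcp_pos: [484.0, -319.4, 215.0]
orientation: [-179.9, -0.1, 82.9]
force: [-0.3, 1.3, 0.4]
finger_gap: 0.244
{'time_s': 24.08, 'tcp_pos': [483.98, -319.4, 215.01], 'orientation': [-179.94, -0.05, 82.85], 'force': [-0.3, 1.3, 0.43], 'finger_gap': 0.24, 'joint_pos': [-33.58, 21.9, 103.62, 0.02, 54.56, -26.45]}
(484, -320, 203) mm [-0.6  0.1 12. ] rows 1 share/row [-0.00075, 0.00014, 0.01501]
(array([ 484.6, -318.7,   14.3,  132.7,   42. ]), array([ 486.2, -316.7]))
```

```bash
python3 -m jog '{"hand":[0,0,0,0.35,0.35,0.5,0.6,0.6,0.8,1,1,1,1,1,1,1,1,1],"delta_pos":[[-0.0005,0,0.015],[0,0,0],[0,0,0],[0,0,0],[0,0,0],[0,0,0],[0,0,0],[0,0,0],[0,0,-0.015],[0,0,-0.03],[0.04,0,0],[0.04,0,0],[0.04,0,0],[0.04,0,0],[0.04,0,0],[0.04,0,0],[0,0,0],[0,0,0]],"delta_rot":[[0,0,0],[0,0,0],[0,0,0],[0,0,0],[0,0,0],[0,0,0],[0,0,0],[0,0,0],[0,0,0],[0,0,0],[0,0,0],[0,0,0],[0,0,0],[0,0,0],[0,0,0],[0,0,0],[0,0,0],[0,0,0]]}'
python3 - <<'E'
from m import *
st()
for n in("side","top"):
    p,d,P=meas(n); cv2.imwrite(f"pics/{n}5.png",cv2.resize(p,(800,600),interpolation=cv2.INTER_CUBIC))
    for o in r.regions_of("cell_a",n): print(n,round(o["conf"],2),o["extent"],np.round(np.nanmedian(P[o["region"]],0)))
    h=cv2.cvtColor(p,cv2.COLOR_BGR2HSV); w=(h[...,1]<60)&(h[...,2]>130)&(P[...,2]>4)&(P[...,2]<13)
    k,l,s,c=cv2.connectedComponentsWithStats(w.astype(np.uint8))
    for i in range(1,k):
        if 12<s[i,4]<150: print("white",s[i],np.round(np.nanmedian(P[l==i],0)))
u,v=map(int,proj("top",[484,-320,100])); a=cv2.resize(p[v-25:v+25,u-25:u+25],(400,400),interpolation=cv2.INTER_CUBIC)
p=r.grab_frame("side")[0];u,v=map(int,proj("side",[484,-320,80])); b=cv2.resize(p[v-25:v+25,u-25:u+25],(400,400),interpolation=cv2.INTER_CUBIC)
cv2.imwrite("pics/jar5.png",np.hstack([a,b]))
E
```

```text
time_s: 25.63
tcp_pos: [508.6, -128.6, 240.4]
orientation: [179.9, 0.0, 83.1]
force: [0.8, -0.4, 0.3]
finger_gap: 1.003
{'time_s': 25.63, 'tcp_pos': [508.56, -128.63, 240.41], 'orientation': [179.95, 0.01, 83.06], 'force': [0.79, -0.37, 0.29], 'finger_gap': 1.0, 'joint_pos': [-14.36, 15.47, 109.28, -0.0, 55.2, -7.41]}
side 0.59 [241.5, 192.7, 21.9, 18.8] [ 578. -204.   29.]
white [453 331  10   6  19] [ 32. 116.  11.]
white [464 331  48  12 121] [-30. 116.  11.]
```

View pics/jar5.png

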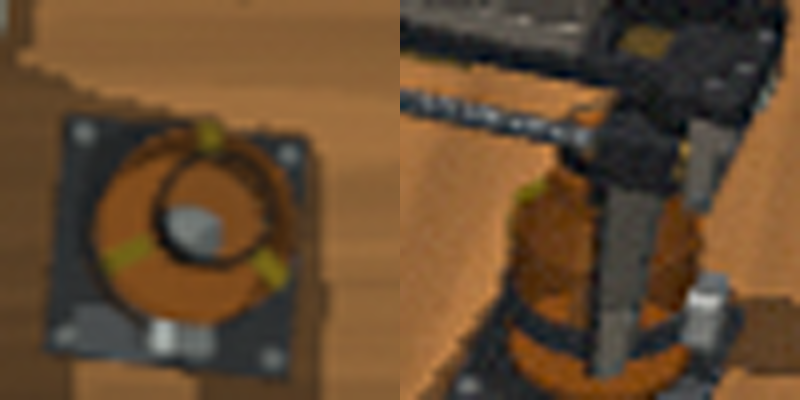

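View pics/side5.png

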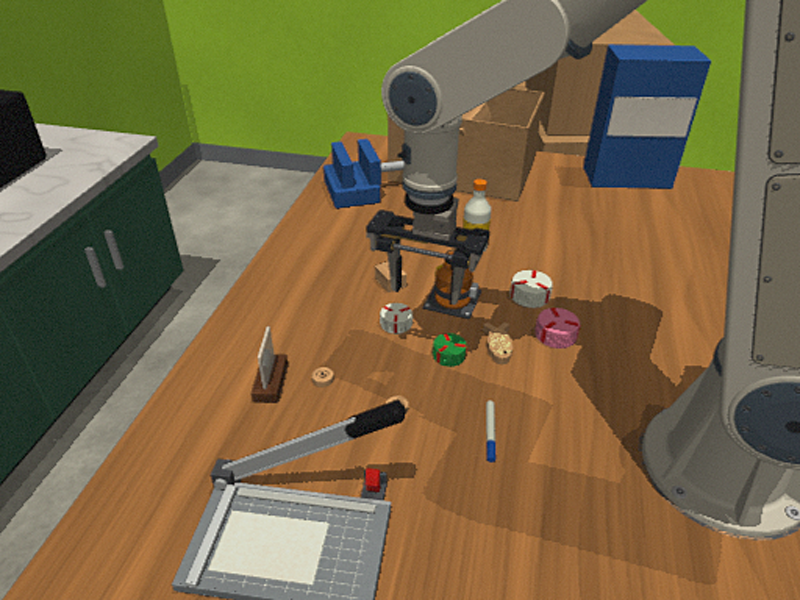

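The crop shows a cell on the floor of the jar, seen through the mouth, and the yellow marks on the shoulder. The side view shows no cells left on the bench, with the cap at (396,318). I'll measure the cap and then pick it up.

Run:
```python
from m import *
for n in("top","side"):
    p,d,P=meas(n);h=cv2.cvtColor(p,cv2.COLOR_BGR2HSV)
    m=blob(P,(581,-219),36,24,34); c,a=circ(m,P);print(n,c,a)
    c=(581,-219.5); red=m&((h[...,0]<8)|(h[...,0]>172))&(h[...,1]>100); q=P[red]; t=np.arctan2(q[:,1]-c[1],q[:,0]-c[0])[np.hypot(q[:,1]-c[1],q[:,0]-c[0])>12]; print("ang3",np.degrees(np.angle(np.exp(3j*t).mean()))/3,len(t))
    y=blob(P,(484,-320),45,60,105)&(h[...,0]>20)&(h[...,0]<35)&(h[...,1]>150)&(h[...,2]>120); q=P[y]; t=np.arctan2(q[:,1]+320,q[:,0]-484)
    print("yellow",np.degrees(np.angle(np.exp(3j*t).mean()))/3,np.round(np.sort(np.degrees(t))))
go((580.5,-219.5,240),(580.5,-219.5,93.4))
```

```text
top [ 581.5 -220.3   30.6   29.2   35. ] [ 575.2 -237.5]
ang3 -19.93472900341627 3
yellow -8.021476925750216 [-128.]
side [ 579.6 -218.2   33.2   30.3  229. ] [ 581.  -215.3]
ang3 -21.28640243691186 23
yellow -6.425093672174461 [-10.  -3.]
{'time_s': 25.98, 'tcp_pos': [508.07, -130.77, 239.46], 'orientation': [-180.0, 0.0, 82.82], 'force': [0.76, 0.08, 0.05], 'finger_gap': 1.0, 'joint_pos': [-14.59, 15.57, 109.29, -0.01, 55.15, -7.41]}
(580.5, -219.5, 240) mm [-79.   83.   -0.5] rows 3 share/row [-0.03291, 0.03457, -0.00022]
(580.5, -219.5, 93.4) mm [  0.    0.  146.6] rows 4 share/row [0.0, 0.0, 0.04581]
```

```bash
python3 -m jog '{"hand":[1,1,1,1,1,1,1,1,1,1,1,1],"delta_pos":[[-0.0247,0.026,0],[-0.0247,0.026,0],[-0.0247,0.026,0],[-0.0247,0.026,0],[0,0,0],[0,0,0.04],[0,0,0.04],[0,0,0.04],[0,0,0.04],[0,0,0.02],[0,0,0],[0,0,0]],"delta_rot":[[0,0,0],[0,0,0],[0,0,0],[0,0,0],[0,0,0],[0,0,0],[0,0,0],[0,0,0],[0,0,0],[0,0,0],[0,0,0],[0,0,0]]}'
python3 - <<'E'
from m import *
go((580.5,-219.5,93))
E
```

```text
time_s: 26.98
tcp_pos: [580.1, -218.5, 94.8]
orientation: [-179.9, -0.0, 82.9]
force: [0.1, 0.8, 1.1]
finger_gap: 1.003
{'time_s': 26.98, 'tcp_pos': [580.14, -218.52, 94.83], 'orientation': [-179.87, -0.03, 82.86], 'force': [0.09, 0.84, 1.06], 'finger_gap': 1.0, 'joint_pos': [-20.78, 34.33, 101.83, 0.0, 43.97, -13.64]}
(580.5, -219.5, 93) mm [-0.9  0.5  1.8] rows 1 share/row [-0.00116, 0.0006, 0.00228]
```

```bash
python3 -m jog '{"hand":[1,0,0,0,0,0,0,0,0,0,0,0,0,0,0,0,0],"delta_pos":[[-0.0012,0.0006,0.002],[0,0,0],[0,0,0],[0,0,0],[0,0,0],[0,0,0],[0,0,0],[0,0,0],[0,0,0],[0,0,-0.02],[0,0,-0.04],[0,0,-0.04],[0,0,-0.04],[0,0,-0.02],[0,0,0],[0,0,0],[0,0,0]],"delta_rot":[[0,0,0],[0,0,0],[0,0,0],[0,0,0],[0,0,0],[0,0,0],[0,0,0],[0,0,0],[0,0,0],[0,0,0],[0,0,0],[0,0,0],[0,0,0],[0,0,0],[0,0,-0.075],[0,0,-0.075],[0,0,0]]}'
python3 - <<'E'
from m import *
go((484,-320,221),(484,-320,195))
E
```

```text
time_s: 28.4
tcp_pos: [581.3, -219.6, 222.2]
orientation: [180.0, 0.0, 96.7]
force: [0.2, 0.0, -0.1]
finger_gap: 0.664
{'time_s': 28.4, 'tcp_pos': [581.28, -219.57, 222.16], 'orientation': [179.98, 0.01, 96.71], 'force': [0.22, 0.04, -0.08], 'finger_gap': 0.66, 'joint_pos': [-20.83, 24.69, 98.08, -0.0, 57.21, -27.54]}
(484, -320, 221) mm [ -88.4 -108.3    1.1] rows 4 share/row [-0.02762, -0.03386, 0.00036]
(484, -320, 195) mm [ 0. -0. 26.] rows 1 share/row [1e-05, -1e-05, 0.0325]
```

```bash
python3 -m jog '{"hand":[0,0,0,0,0,0,0,0,0],"delta_pos":[[-0.0221,-0.0271,0],[-0.0221,-0.0271,0],[-0.0221,-0.0271,0],[-0.0221,-0.0271,0],[-0.0221,-0.0271,0],[0,0,0],[0,0,0],[0,0,0],[0,0,0]],"delta_rot":[[0,0,0],[0,0,0],[0,0,0],[0,0,0],[0,0,0],[0,0,0],[0,0,0],[0,0,0],[0,0,0]]}'
python3 - <<'E'
from m import *
go((484,-320,195))
p,d,P=meas("side");h=cv2.cvtColor(p,cv2.COLOR_BGR2HSV); s=r.read_state()["tcp_pos"]
w=blob(P,s[:2],45,s[2]-94,s[2]-40)&(h[...,1]<60)&(h[...,2]>150); q=P[w]; print("white z",np.percentile(q[:,2],[1,5,50,95,99])-s[2])
u,v=map(int,proj("side",[484,-320,115])); cv2.imwrite("pics/s6.png",cv2.resize(p[v-35:v+35,u-45:u+45],(450,350),interpolation=cv2.INTER_CUBIC))
E
```

```text
time_s: 29.15
tcp_pos: [484.1, -318.9, 221.7]
orientation: [180.0, -0.0, 96.4]
force: [0.6, -0.3, -0.6]
finger_gap: 0.662
{'time_s': 29.15, 'tcp_pos': [484.1, -318.89, 221.68], 'orientation': [179.99, -0.02, 96.35], 'force': [0.64, -0.27, -0.6], 'finger_gap': 0.66, 'joint_pos': [-33.53, 21.38, 103.4, 0.02, 55.22, -39.89]}
(484, -320, 195) mm [-1.1 -0.2 26.7] rows 1 share/row [-0.00137, -0.00028, 0.03335]
white z [-87.75592284 -84.0218386  -64.16561695 -61.60067987 -60.62882185]
```

View pics/s6.png

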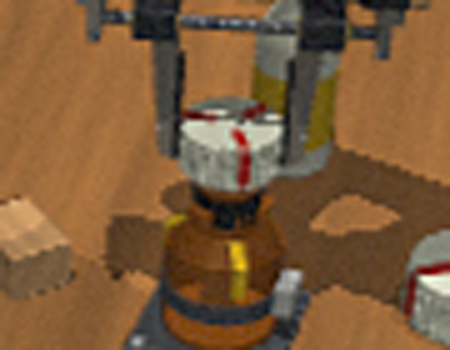

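The red front mark at (243,160) stands over the yellow one at (238,260), so the cap can be lowered on.

```bash
python3 -m jog '{"hand":[0,0,0,0,0,0,0,0,0],"delta_pos":[[-0.001,0,0.015],[0,0,0.01],[0,0,0.008],[0,0,0.003],[0,0,0.003],[0,0,0.002],[0,0,0],[0,0,0],[0,0,0]],"delta_rot":[[0,0,0],[0,0,0],[0,0,0],[0,0,0],[0,0,0],[0,0,0],[0,0,0],[0,0,0],[0,0,0]]}'
python3 - <<'E'
from m import *
st(); print(r.read_state()["wrist_torque"])
E
```

```text
time_s: 29.95
tcp_pos: [483.5, -320.4, 189.3]
orientation: [180.0, 0.0, 96.4]
force: [-0.2, 0.4, -0.8]
finger_gap: 0.664
{'time_s': 29.95, 'tcp_pos': [483.54, -320.43, 189.26], 'orientation': [179.99, 0.01, 96.39], 'force': [-0.18, 0.36, -0.84], 'finger_gap': 0.66, 'joint_pos': [-33.68, 23.8, 104.65, -0.0, 51.53, -40.07]}
[-0.06742111 -0.04761149 -0.05200491]
```

```bash
python3 -m jog '{"hand":[0,0,0,0,0,0,0,0,0],"delta_pos":[[0,0,0.0025],[0,0,0.0025],[0,0,0.0025],[0,0,0.0025],[0,0,0.0025],[0,0,0],[0,0,0],[0,0,0],[0,0,0]],"delta_rot":[[0,0,0],[0,0,0],[0,0,0],[0,0,0],[0,0,0],[0,0,0],[0,0,0],[0,0,0],[0,0,0]]}'
python3 - <<'E'
from m import *
st(); print(r.read_state()["wrist_torque"])
E
```

```text
time_s: 30.7
tcp_pos: [483.8, -320.6, 180.4]
orientation: [180.0, 0.0, 96.4]
force: [-3.9, 2.3, 13.6]
finger_gap: 0.668
{'time_s': 30.7, 'tcp_pos': [483.83, -320.62, 180.4], 'orientation': [179.95, 0.05, 96.4], 'force': [-3.87, 2.3, 13.65], 'finger_gap': 0.67, 'joint_pos': [-33.68, 24.5, 104.95, -0.01, 50.48, -40.07]}
[0.27230113 0.6390214  0.00713989]
```

```bash
python3 -m jog '{"hand":[0,0,0,0,0,0,0],"delta_pos":[[0,0,0.0018],[0,0,0],[0,0,0],[0,0,0.0003],[0,0,0.0003],[0,0,0],[0,0,0]],"delta_rot":[[0,0,0],[0,0,0],[0,0,0.06],[0,0,0.06],[0,0,0.06],[0,0,0],[0,0,0]]}'
python3 - <<'E'
from m import *
st(); print(r.read_state()["wrist_torque"])
E
```

```text
time_s: 31.28
tcp_pos: [484.7, -321.4, 179.4]
orientation: [179.8, 0.1, 80.1]
force: [-1.5, -0.2, 17.4]
finger_gap: 0.668
{'time_s': 31.28, 'tcp_pos': [484.71, -321.4, 179.36], 'orientation': [179.8, 0.11, 80.15], 'force': [-1.46, -0.2, 17.36], 'finger_gap': 0.67, 'joint_pos': [-33.69, 24.61, 104.94, -0.03, 50.22, -23.82]}
[-0.09485616  0.52058175 -0.23989827]
```

```bash
python3 -m jog '{"hand":[0,0,0,0,0,0],"delta_pos":[[0,0,0],[0,0,0],[0,0,0],[0,0,0],[0,0,0],[0,0,0]],"delta_rot":[[0,0,0.06],[0,0,0.06],[0,0,0.06],[0,0,0.06],[0,0,0],[0,0,0]]}'
python3 - <<'E'
from m import *
st(); print(r.read_state()["wrist_torque"])
E
```

```text
time_s: 31.78
tcp_pos: [484.8, -321.3, 179.4]
orientation: [179.8, 0.0, 58.6]
force: [-1.7, -0.2, 17.1]
finger_gap: 0.667
{'time_s': 31.78, 'tcp_pos': [484.83, -321.34, 179.39], 'orientation': [179.76, 0.02, 58.55], 'force': [-1.71, -0.2, 17.06], 'finger_gap': 0.67, 'joint_pos': [-33.68, 24.61, 104.93, -0.01, 50.21, -2.22]}
[ 0.11266459  0.44421889 -0.13839163]
```

```bash
python3 -m jog '{"hand":[0,0,0,0,0,0,0],"delta_pos":[[0,0,0],[0,0,0],[0,0,0],[0,0,0],[0,0,0],[0,0,0],[0,0,0]],"delta_rot":[[0,0,0.054],[0,0,0.054],[0,0,0.054],[0,0,0.054],[0,0,0.036],[0,0,0],[0,0,0]]}'
python3 - <<'E'
from m import *
st(); print(r.read_state()["wrist_torque"])
p,d,P=meas("side");h=cv2.cvtColor(p,cv2.COLOR_BGR2HSV)
for n in("side",):
    m=blob(P,(484,-320),36,108,122); c=(484,-320); red=m&((h[...,0]<8)|(h[...,0]>172))&(h[...,1]>100); q=P[red]; t=np.arctan2(q[:,1]-c[1],q[:,0]-c[0]); print("ang3",np.degrees(np.angle(np.exp(3j*t).mean()))/3,np.round(np.sort(np.degrees(t))),np.percentile(P[m][:,2],[50,80,95]))
u,v=map(int,proj("side",[484,-320,115])); cv2.imwrite("pics/s7.png",cv2.resize(p[v-35:v+35,u-45:u+45],(450,350),interpolation=cv2.INTER_CUBIC))
E
```

```text
time_s: 32.37
tcp_pos: [483.9, -321.7, 179.3]
orientation: [179.8, 0.0, 35.9]
force: [-6.2, -2.5, 20.2]
finger_gap: 0.662
{'time_s': 32.37, 'tcp_pos': [483.91, -321.71, 179.34], 'orientation': [179.82, 0.02, 35.9], 'force': [-6.24, -2.53, 20.22], 'finger_gap': 0.66, 'joint_pos': [-33.73, 24.6, 104.96, -0.11, 50.28, 20.44]}
[-0.24825904  1.28935318 -0.11936532]
ang3 49.245042322729795 [-78. -71. -69. -65. -63. -61. -59.  23.  32.  40.  42.  43.  46.  51.
  51.  51.  52.  56.  57.  58.] [115.35549439 117.0005577  118.51265663]
```

View pics/s7.png

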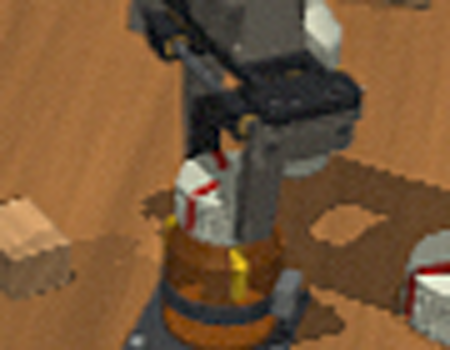

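The marks stand at about 50°, against 53.5° locked. I'll let the cap rise and release it.

```bash
python3 -m jog '{"hand":[0,0,0,0,1,1,1,1,1,1,1,1,1,1],"delta_pos":[[0,0,-0.0035],[0,0,-0.0035],[0,0,0],[0,0,0],[0,0,0],[0,0,0],[0,0,0],[0,0,0],[0,0,0],[0,0,-0.02],[0,0,-0.04],[0,0,-0.04],[0,0,-0.04],[0,0,0]],"delta_rot":[[0,0,0],[0,0,0],[0,0,0],[0,0,0],[0,0,0],[0,0,0],[0,0,0],[0,0,0],[0,0,0],[0,0,0],[0,0,0],[0,0,0],[0,0,0],[0,0,0]]}'
python3 - <<'E'
from m import *
go((484,0,310))
for n in("side","top"):
    p,d,P=meas(n);h=cv2.cvtColor(p,cv2.COLOR_BGR2HSV)
    m=blob(P,(484,-320),36,110,130); c=(484,-320); red=m&((h[...,0]<8)|(h[...,0]>172))&(h[...,1]>100); q=P[red]; t=np.arctan2(q[:,1]-c[1],q[:,0]-c[0])[np.hypot(q[:,1]-c[1],q[:,0]-c[0])>12]
    if len(t): print(n,"ang3",np.degrees(np.angle(np.exp(3j*t).mean()))/3,np.median(P[m][:,2]),circ(m,P))
E
```

```text
time_s: 33.58
tcp_pos: [485.7, -321.7, 300.9]
orientation: [179.5, -0.2, 35.9]
force: [0.7, -0.9, 0.4]
finger_gap: 0.998
{'time_s': 33.58, 'tcp_pos': [485.74, -321.66, 300.88], 'orientation': [179.52, -0.18, 35.92], 'force': [0.67, -0.9, 0.41], 'finger_gap': 1.0, 'joint_pos': [-33.66, 16.36, 99.32, 0.01, 63.81, 20.41]}
(484, 0, 310) mm [ 187.3 -261.4  -10.7] rows 9 share/row [0.02602, -0.03631, -0.00149]
side ang3 52.967103676244854 122.18197238552852 (array([ 485.1, -320.3,   33.3,  122.2,  247. ]), array([ 484.6, -314.3]))
top ang3 45.5651526424435 119.9885894624706 (array([ 481.9, -323. ,   28. ,  120. ,   35. ]), array([ 479.8, -323.6]))
```

```bash
python3 -m jog '{"hand":[0,0,0,0,0,0,0,0],"delta_pos":[[0.026,-0.0363,0],[0.026,-0.0363,0],[0.026,-0.0363,0],[0.026,-0.0363,0],[0,0,0],[0,0,0],[0,0,0],[0,0,0]],"delta_rot":[[0,0,0],[0,0,0],[0,0,0],[0,0,0],[0,0,0],[0,0,0],[0,0,0],[0,0,0]]}'
python3 - <<'E'
from m import *
from scipy.optimize import minimize
st()
for n in("top","side"):
    p,d,P=meas(n);h=cv2.cvtColor(p,cv2.COLOR_BGR2HSV)
    R=r.regions_of("trim_handle",n)[0]; R=R["region"]
    q=P[R]; q=q[~np.isnan(q[:,0])&(q[:,2]>45)&(q[:,2]<230)]
    dark=q[:,2]>150
    l=cv2.fitLine(q[:,:2].astype(np.float32),cv2.DIST_HUBER,0,.01,.01).ravel(); print(n,"arm dir",np.degrees(np.arctan2(l[1],l[0])),"through",l[2:],"x range",q[:,0].min(),q[:,0].max())
    k=P[(h[...,2]<60)&blob(P,(510,190),60,140,225)]; print("handle",np.round([k.min(0),k.max(0),np.median(k,0)]),"rect",cv2.minAreaRect(k[:,:2].astype(np.float32)))
    T=r.regions_of("trimmer",n)[0]["region"]&(P[...,2]>18)&(P[...,2]<27); q=P[T]; q=q[(q[:,1]>195)]; hull=cv2.minAreaRect(q[:,:2].astype(np.float32)); print("bed",hull,cv2.boxPoints(hull).round().tolist())
cv2.imwrite("pics/s8.png",cv2.resize(p[150:384,80:392],(800,600),interpolation=cv2.INTER_CUBIC))
E
```

```text
time_s: 34.35
tcp_pos: [482.7, -178.2, 294.0]
orientation: [-180.0, 0.0, 35.9]
force: [0.6, -0.5, -0.0]
finger_gap: 0.443
{'time_s': 34.35, 'tcp_pos': [482.67, -178.21, 294.05], 'orientation': [-179.97, 0.04, 35.88], 'force': [0.57, -0.5, -0.01], 'finger_gap': 0.44, 'joint_pos': [-20.42, 10.93, 107.46, -0.02, 61.66, 33.7]}
top arm dir 4.980968 through [595.3336  197.09354] x range 475.0843207957497 732.6537646314091
handle [[475. 177. 149.]
 [570. 203. 223.]
 [507. 188. 205.]] rect ((522.3988647460938, 191.1956787109375), (94.57732391357422, 23.141908645629883), 3.6218461990356445)
bed ((614.967041015625, 280.4001770019531), (263.5197448730469, 178.43634033203125), 2.7954680919647217) [[479.0, 363.0], [488.0, 185.0], [751.0, 198.0], [742.0, 376.0]]
side arm dir 3.9511437 through [610.50665 204.90898] x range 473.8908880952765 736.1721005859843
handle [[474. 182. 166.]
 [549. 210. 223.]
 [508. 202. 202.]] rect ((511.41455078125, 196.0247802734375), (75.7861099243164, 24.17228126525879), 6.440290451049805)
bed ((614.7244873046875, 284.43115234375), (260.6562194824219, 169.16615295410156), 4.1801958084106445) [[479.0, 359.0], [491.0, 191.0], [751.0, 210.0], [739.0, 378.0]]
```

View pics/s8.png

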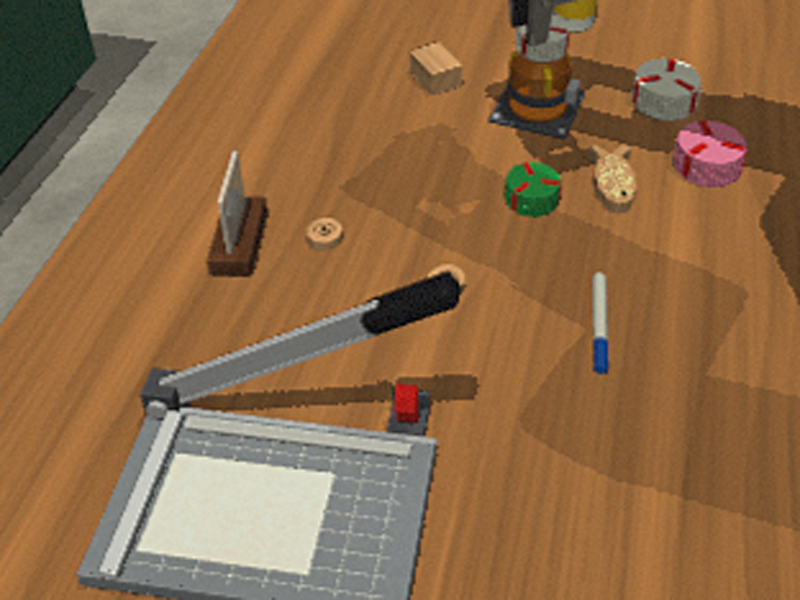

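```bash
python3 -m jog '{"hand":[0,0,0,0,0,0,0,0,0,0,0,0,0],"delta_pos":[[0,0,-0.025],[0,0,-0.025],[0,0,0],[0,0,0],[0,0,0],[0,0,0],[0,0,0],[0,0,0],[0,0,0],[0,0,0],[0,0,0],[0,0,0],[0,0,0]],"delta_rot":[[0,0,0],[0,0,0],[0,0,-0.0718],[0,0,-0.0718],[0,0,-0.0718],[0,0,-0.0718],[0,0,-0.0718],[0,0,-0.0718],[0,0,-0.0718],[0,0,-0.0718],[0,0,-0.0718],[0,0,0],[0,0,0]]}'
python3 - <<'E'
from m import *
go((523,192.5,334),(523,192.5,305))
E
```

```text
time_s: 35.73
tcp_pos: [482.8, -177.6, 334.7]
orientation: [180.0, 0.0, 93.9]
force: [-0.6, -0.0, 0.6]
finger_gap: 0.002
{'time_s': 35.73, 'tcp_pos': [482.75, -177.64, 334.72], 'orientation': [180.0, 0.0, 93.85], 'force': [-0.58, -0.01, 0.62], 'finger_gap': 0.0, 'joint_pos': [-20.37, 8.49, 104.89, 0.0, 66.62, -24.22]}
(523, 192.5, 334) mm [366.6  65.    0.7] rows 10 share/row [0.04583, 0.00813, 9e-05]
(523, 192.5, 305) mm [ 0. -0. 29.] rows 1 share/row [0.0, -0.0, 0.03625]
```

```bash
python3 -m jog '{"hand":[0,0,0,0,0,0,0,0,0,0,0,0,0,0,0],"delta_pos":[[0.0382,0.0068,0],[0.0382,0.0068,0],[0.0382,0.0068,0],[0.0382,0.0068,0],[0.0382,0.0068,0],[0.0382,0.0068,0],[0.0382,0.0068,0],[0.0382,0.0068,0],[0.0382,0.0068,0],[0.0382,0.0068,0],[0.0382,0.0068,0],[0.0382,0.0068,0],[0,0,0.015],[0,0,0],[0,0,0]],"delta_rot":[[0,0,0],[0,0,0],[0,0,0],[0,0,0],[0,0,0],[0,0,0],[0,0,0],[0,0,0],[0,0,0],[0,0,0],[0,0,0],[0,0,0],[0,0,0],[0,0,0],[0,0,0]]}'
python3 - <<'E'
from m import *
go((523,192.5,322),(495,190.5,258),(476,189,200),(466,188,150),(465,188,133))
p,d,P=meas("side"); cv2.imwrite("pics/s9.png",cv2.resize(p[200:350,120:320],(800,600),interpolation=cv2.INTER_CUBIC))
E
```

```text
time_s: 36.98
tcp_pos: [521.2, 192.5, 321.9]
orientation: [-179.9, 0.1, 94.0]
force: [1.3, 0.3, -0.5]
finger_gap: 0.005
{'time_s': 36.98, 'tcp_pos': [521.25, 192.46, 321.87], 'orientation': [-179.88, 0.06, 93.99], 'force': [1.28, 0.32, -0.48], 'finger_gap': 0.01, 'joint_pos': [20.12, 13.06, 100.91, -0.02, 66.16, 16.15]}
(523, 192.5, 322) mm [-0.1  1.7 -0.1] rows 1 share/row [-0.0001, 0.00219, -0.00016]
(495, 190.5, 258) mm [  0.  -27.9  64.1] rows 2 share/row [1e-05, -0.01746, 0.04004]
(476, 189, 200) mm [ -0.1 -18.9  58. ] rows 2 share/row [-7e-05, -0.01184, 0.03627]
(466, 188, 150) mm [-0.3 -9.9 50. ] rows 2 share/row [-0.00016, -0.00621, 0.03126]
(465, 188, 133) mm [ 0.1 -1.  17. ] rows 1 share/row [0.00011, -0.0012, 0.02125]
```

View pics/s9.png

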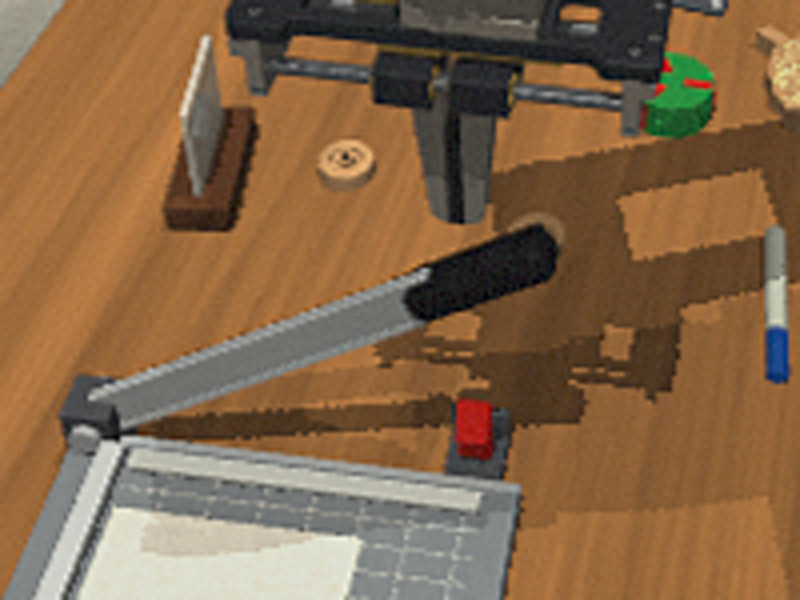

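The tips at (455,215) are over the handle at (485,270). I'll come down and feel for contact.

```bash
python3 -m jog '{"hand":[0,0,0,0,0,0],"delta_pos":[[0,0.001,0.015],[0,0,0.01],[0,-0.002,0.01],[0,-0.004,0.01],[0,0,0],[0,0,0]],"delta_rot":[[0,0,0],[0,0,0],[0,0,0],[0,0,0],[0,0,0],[0,0,0]]}'
python3 - <<'E'
from m import *
go((495,190.5,258),(476,189,200),(466,188,150),(465,188,133)); print(r.read_state()["wrist_torque"])
p,d,P=meas("top"); u,v=map(int,proj("top",[517,192,200]));cv2.imwrite("pics/t9.png",cv2.resize(p[v-30:v+30,u-40:u+40],(640,480),interpolation=cv2.INTER_CUBIC))
E
```

```text
time_s: 37.53
tcp_pos: [518.1, 192.3, 286.5]
orientation: [180.0, 0.0, 94.1]
force: [2.3, -2.3, 1.9]
finger_gap: 0.003
{'time_s': 37.53, 'tcp_pos': [518.09, 192.28, 286.54], 'orientation': [179.97, 0.04, 94.07], 'force': [2.25, -2.35, 1.92], 'finger_gap': 0.0, 'joint_pos': [20.23, 14.77, 103.49, -0.05, 61.73, 16.18]}
(495, 190.5, 258) mm [ -0.1 -23.2  28.5] rows 1 share/row [-0.00015, -0.02897, 0.03566]
(476, 189, 200) mm [ -0.1 -19.1  58. ] rows 2 share/row [-7e-05, -0.01193, 0.03624]
(466, 188, 150) mm [ -0.3 -10.1  50. ] rows 2 share/row [-0.00016, -0.0063, 0.03125]
(465, 188, 133) mm [ 0.1 -1.  17. ] rows 1 share/row [0.0001, -0.00126, 0.02125]
[-0.54657113 -0.54008235  0.04158191]
```

View pics/t9.png

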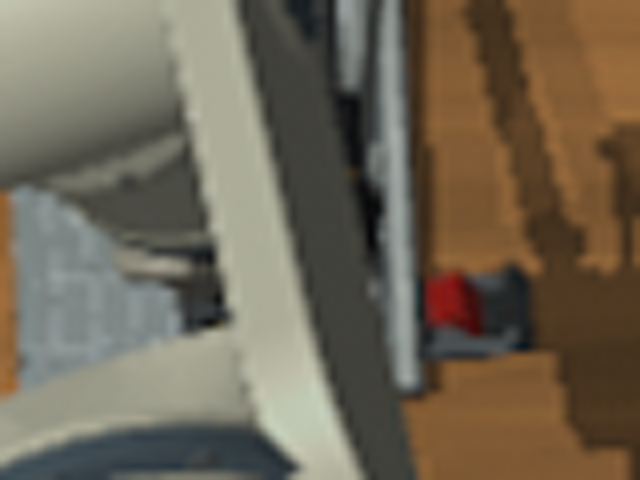

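Run:
```python
from m import *
p,d,P=meas("side");h=cv2.cvtColor(p,cv2.COLOR_BGR2HSV)
k=P[(h[...,2]<60)&blob(P,(510,195),60,120,225)&(P[...,1]>170)]; print(len(k),np.round([np.percentile(k,2,0),np.percentile(k,98,0),np.median(k,0)]))
for a,b in((475,495),(495,515),(515,535),(535,555)):
    q=k[(k[:,0]>=a)&(k[:,0]<b)]; print(a,len(q),np.round(np.percentile(q[:,1:],[5,95],axis=0)).tolist() if len(q) else 0)
    t=q[q[:,2]>q[:,2].max()-4] if len(q) else q; print("  top y",np.round([t[:,1].min(),t[:,1].max(),t[:,2].max()]) if len(t) else 0)
```

```text
494 [[473. 184. 169.]
 [542. 208. 219.]
 [504. 202. 200.]]
475 150 [[185.0, 194.0], [205.0, 218.0]]
  top y [181. 202. 219.]
495 136 [[186.0, 182.0], [206.0, 211.0]]
  top y [194. 201. 224.]
515 141 [[196.0, 171.0], [208.0, 216.0]]
  top y [201. 202. 222.]
535 42 [[190.0, 162.0], [208.0, 181.0]]
  top y [188. 203. 185.]
```

The view is mostly blocked by the robot's arm. The handle has dropped a few mm, which fits first contact, so I'll keep pressing along its arc.

```bash
python3 -m jog '{"hand":[0,0,0,0,0],"delta_pos":[[0.001,-0.01,0.012],[0.001,-0.01,0.012],[0,-0.009,0.012],[0,0,0],[0,0,0]],"delta_rot":[[0,0,0],[0,0,0],[0,0,0],[0,0,0],[0,0,0]]}'
python3 - <<'E'
from m import *
go((476,189.5,200),(466,188.5,150),(465,188.5,133)); print(r.read_state()["wrist_torque"])
p,d,P=meas("side");h=cv2.cvtColor(p,cv2.COLOR_BGR2HSV)
k=P[(h[...,2]<60)&blob(P,(495,195),75,50,225)&(P[...,1]>170)]; print(len(k),np.round([np.percentile(k,2,0),np.percentile(k,98,0),np.median(k,0)]))
E
```

```text
time_s: 38.05
tcp_pos: [493.5, 192.7, 257.4]
orientation: [-179.9, 0.0, 94.1]
force: [-0.4, -1.1, 4.6]
finger_gap: 0.007
{'time_s': 38.05, 'tcp_pos': [493.51, 192.69, 257.41], 'orientation': [-179.88, 0.01, 94.09], 'force': [-0.35, -1.08, 4.61], 'finger_gap': 0.01, 'joint_pos': [21.15, 14.76, 107.7, 0.03, 57.66, 17.04]}
(476, 189.5, 200) mm [ -1.9 -17.6  57.5] rows 2 share/row [-0.0012, -0.01098, 0.03591]
(466, 188.5, 150) mm [-0.3 -9.9 50. ] rows 2 share/row [-0.00017, -0.00621, 0.03126]
(465, 188.5, 133) mm [ 0.1 -1.  17. ] rows 1 share/row [9e-05, -0.0012, 0.02125]
[-0.1213105   0.03074256 -0.0039535 ]
510 [[453. 182. 139.]
 [526. 206. 218.]
 [491. 201. 168.]]
```

Pressing works: 4.6 N, and the handle has dropped to a median of 168 mm. I'll continue.

```bash
python3 -m jog '{"hand":[0,0,0,0,0,0,0,0,0,0],"delta_pos":[[0,-0.0065,0.018],[0,-0.006,0.018],[0,-0.005,0.018],[-0.001,-0.004,0.018],[-0.001,-0.004,0.018],[0,-0.003,0.018],[0,-0.003,0.018],[0,0,0],[0,0,0],[0,0,0]],"delta_rot":[[0,0,0],[0,0,0],[0,0,0],[0,0,0],[0,0,0],[0,0,0],[0,0,0],[0,0,0],[0,0,0],[0,0,0]]}'
python3 - <<'E'
from m import *
go((466,188.5,150),(465,188.5,133))
E
```

```text
time_s: 38.93
tcp_pos: [468.2, 189.5, 157.1]
orientation: [-179.8, -0.0, 94.0]
force: [-4.5, 1.4, 10.6]
finger_gap: 0.006
{'time_s': 38.93, 'tcp_pos': [468.23, 189.54, 157.1], 'orientation': [-179.78, -0.01, 94.04], 'force': [-4.5, 1.39, 10.62], 'finger_gap': 0.01, 'joint_pos': [21.83, 21.07, 114.84, 0.11, 44.3, 17.71]}
(466, 188.5, 150) mm [-0.9 -2.3  7.1] rows 1 share/row [-0.0011, -0.00284, 0.00888]
(465, 188.5, 133) mm [ 0.1 -0.9 17. ] rows 1 share/row [8e-05, -0.00116, 0.02125]
```

```bash
python3 -m jog '{"hand":[0,0,0,0,0,0,0],"delta_pos":[[0,-0.003,0.008],[0,-0.002,0.007],[0,0,0.005],[0,0,0.004],[0,0,0.0025],[0,0,0],[0,0,0]],"delta_rot":[[0,0,0],[0,0,0],[0,0,0],[0,0,0],[0,0,0],[0,0,0],[0,0,0]]}'
```

```text
time_s: 39.52
tcp_pos: [466.0, 189.4, 136.6]
orientation: [180.0, -0.0, 94.1]
force: [0.1, 0.7, 9.6]
finger_gap: 0.005
```

```bash
python3 -m jog '{"hand":[0,0,0,0,0],"delta_pos":[[0,0,0.002],[0,0,0.002],[0,0,0],[0,0,0],[0,0,0]],"delta_rot":[[0,0,0],[0,0,0],[0,0,0],[0,0,0],[0,0,0]]}'
```

```text
time_s: 39.93
tcp_pos: [465.9, 189.4, 134.3]
orientation: [180.0, -0.0, 94.1]
force: [-4.1, -0.5, 22.6]
finger_gap: 0.001
```

```bash
python3 -m jog '{"hand":[0,0,0,0],"delta_pos":[[0,0,0.001],[0,0,0],[0,0,0],[0,0,0]],"delta_rot":[[0,0,0],[0,0,0],[0,0,0],[0,0,0]]}'
python3 -m jog '{"hand":[0,0,0,0,0,0,0],"delta_pos":[[0,0,-0.004],[0,0,-0.004],[0,0,-0.006],[0,0,-0.006],[0,0,0],[0,0,0],[0,0,0]],"delta_rot":[[0,0,0],[0,0,0],[0,0,0],[0,0,0],[0,0,0],[0,0,0],[0,0,0]]}'
```

```text
time_s: 40.27
tcp_pos: [465.9, 189.4, 134.2]
orientation: [180.0, -0.0, 94.1]
force: [-6.1, -1.6, 32.6]
finger_gap: 0.009
time_s: 40.85
tcp_pos: [465.3, 188.9, 147.7]
orientation: [-180.0, 0.0, 94.1]
force: [-0.6, -0.9, 0.3]
finger_gap: 0.008
```

The force is 0 after rising 13 mm, so the catch holds. I'll retreat and do the final check.

```bash
python3 -m jog '{"hand":[0,0,0,0,0,0,0,0,0,0,0,0],"delta_pos":[[0,0,-0.04],[0,0,-0.04],[0,0,-0.04],[0,0,-0.04],[-0.04,0,0],[-0.04,0,0],[-0.04,0,0],[-0.04,0,0],[-0.04,0,0],[-0.04,0,0],[0,0,0],[0,0,0]],"delta_rot":[[0,0,0],[0,0,0],[0,0,0],[0,0,0],[0,0,0],[0,0,0],[0,0,0],[0,0,0],[0,0,0],[0,0,0],[0,0,0],[0,0,0]]}'
python3 - <<'E'
from m import *
st()
for n in("side","top"):
    p,d,P=meas(n);h=cv2.cvtColor(p,cv2.COLOR_BGR2HSV)
    m=blob(P,(484,-320),36,110,130); c=(484,-320); red=m&((h[...,0]<8)|(h[...,0]>172))&(h[...,1]>100); q=P[red]; t=np.arctan2(q[:,1]-c[1],q[:,0]-c[0])[np.hypot(q[:,1]-c[1],q[:,0]-c[0])>12]
    if len(t): print(n,"ang3",np.degrees(np.angle(np.exp(3j*t).mean()))/3,np.median(P[m][:,2]),circ(m,P)[0])
    k=P[(h[...,2]<60)&blob(P,(464,189),60,20,225)&(P[...,1]>160)]; print("handle z",len(k),np.round(np.percentile(k,[2,50,98],axis=0)))
    for t in("cell_a","wheel_a","fish","nightlight","marker","offcut","glue"):
        for o in r.regions_of(t,n)[:3]: print(n,t,round(o["conf"],2),np.round(np.nanmedian(P[o["region"]],0)))
    if n=="side": cv2.imwrite("pics/end.png",cv2.resize(p,(800,600),interpolation=cv2.INTER_CUBIC))
E
```

```text
time_s: 41.85
tcp_pos: [479.0, -3.9, 275.6]
orientation: [-180.0, -0.0, 93.9]
force: [0.0, 0.7, -0.8]
finger_gap: 0.005
{'time_s': 41.85, 'tcp_pos': [479.01, -3.88, 275.55], 'orientation': [-179.95, -0.01, 93.89], 'force': [0.05, 0.66, -0.75], 'finger_gap': 0.01, 'joint_pos': [-0.65, 8.96, 112.56, 0.01, 58.52, -4.54]}
handle z 456 [[424. 179.  33.]
 [461. 197.  49.]
 [502. 204.  53.]]
side wheel_a 0.69 [754.   8.  26.]
side wheel_a 0.45 [528.   5.  13.]
side fish 0.58 [ 376. -192.   17.]
side nightlight 0.84 [755.   5.  26.]
side marker 0.51 [367.  28.  14.]
side offcut 0.52 [ 615. -335.   27.]
side glue 0.88 [ 464. -508.   90.]
top ang3 53.30419994662941 121.02406513712663 [ 484.7 -321.2   31.9  121.   347. ]
handle z 166 [[424. 177.  34.]
 [464. 186.  48.]
 [503. 200.  55.]]
top fish 0.58 [ 374. -200.   16.]
top fish 0.24 [ 461. -516.  111.]
top nightlight 0.78 [754. -10.  27.]
top nightlight 0.3 [ 461. -516.  112.]
top offcut 0.79 [ 619. -345.   35.]
top offcut 0.51 [ 458. -295.    9.]
top offcut 0.19 [512. 195.  48.]
top glue 0.97 [ 462. -517.  110.]
```

View pics/end.png

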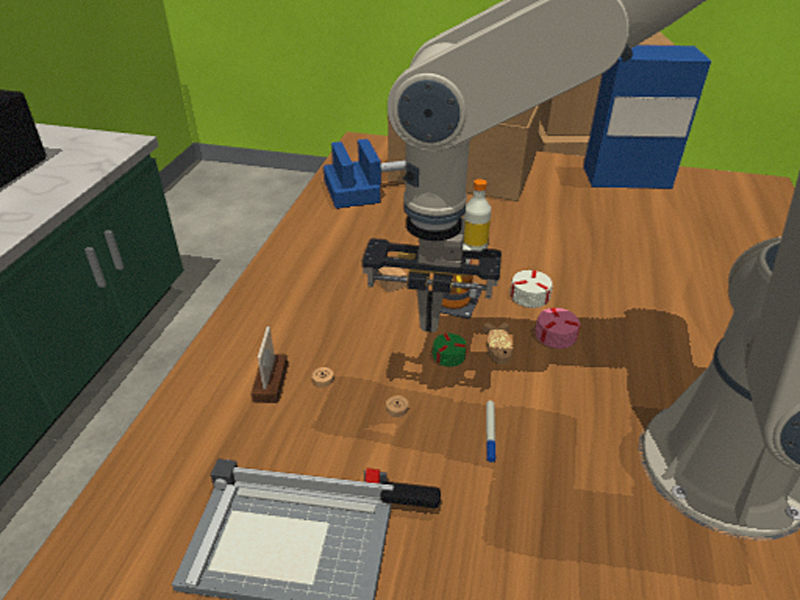

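The final view shows the arm level under its red catch at (373,475), no cells on the bench and everything else in place. From the top camera the cap stands at 53.3° with its top at 121 mm, which means it is locked.

```bash
python3 -c "
from h import *
r.hand_in(); st()"
```

```text
the job is handed in; nothing more can be done
the job is handed in; nothing more can be done
```

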